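Hang the washed swing arm back in its fork and pin it

TASK

The swing arm of the jar-filling stand has been washed: put its hinge barrel back into the fork of the stand, right way up, and slide it in until the holes line up. Then take the headed hinge pin from the utensil rest, pass it from above through the upper lug, the barrel and the lower lug, and push it past the spring ball until its head sits flat on the fork. Leave the jar, the loose jar lid and the marker where they are.

Things in the scene. Friction and masses are not known exactly. Their poses are not given: they have to be found in the camera images.
- filling_stand: Fixed steel bench stand: foot plate 104x100x8 mm, column 28x36 mm (x = +33 to +61 mm) and at its top a fork of two level lugs, one above the other, 36 to 40 mm wide, that opens to -x. Origin on the table exactly below the two 14 mm lug holes, z up. Two cheeks at the back of the 40 mm gap stop the 36 mm barrel when its hole is in line with the lugs.
- fork_top (a point): Centre of the hole mouth on the upper lug's top face, 163 mm above the table; axes as the stand's. The upper lug is 18 mm thick and ends 20 mm in front of the hole; the gap below it is 40 mm high.
- fork_seat (a point): Centre of the hole on the lower lug's top face, 105 mm above the table; the barrel_foot point must come here; axes as the stand's. The lug is 12 mm thick; its tongue, 40 mm wide, runs out to x = -55 mm to carry the arm. A spring ball in its hole stops the pin about 16 mm before it is home; pushing past it takes roughly 5 to 12 N.
- swing_arm: Loose steel arm, about 0.26 kg, lying right way up on the table; z up. Origin: middle of the hinge barrel's underside (barrel 36 mm diameter, 34 mm high, through hole 15 mm). Bar to -x: 16 mm wide (y), z = 10 to 24 mm, x = -16 to -115 mm. At its end a ring, 48 mm across, 26 mm high, centred at x = -135 mm, with a small black screw out to x = -176 mm. Centre of mass near x = -28 mm.
- barrel_foot (a point): The swing arm's origin: middle of the hinge barrel's underside.
- hinge_pin: Loose steel headed pin, 70 g: shank 12 mm diameter, 88 mm long, dark hexagon head 24 mm across flats, 12 mm high. Origin on the shank's axis 32 mm below the head; z towards the head; tip at z = -56 mm (last 11 mm tapered to 5 mm). It starts lying level, its axis 38 mm above the table, in one outer notch of the rest, the head sticking out over the rest's +y side.
- pin_head (a point): Middle of the underside of the pin's head (z towards the top of the head).
- pin_tip (a point): Middle of the pin's tapered end.
- utensil_rest: Fixed steel rest, 136 mm (x) by 80 mm (y); origin under its middle, z up. Two rails 3 mm thick at y = -26 and +26 mm, 41 mm high, with notches at x = -40, 0 and +40 mm (18 mm wide, floor 32 mm above the table), in which tools lie along y. Between the rails 49 mm are free above the 3 mm base plate.
- marker: Felt marker 16x136x16 mm, white with a black cap, lying in the other outer notch of the rest; origin in the middle of its underside, its length along y.
- jar: Empty glass jar 54 mm across and 93 mm high standing near the spot below the place of the arm's ring; origin at its underside, z up.
- lid: Loose twist-off jar lid, 54 mm across and 12 mm high, lying flat near the rest; origin in the middle of its underside.
Not all that is in view belongs to the job. Leave any green look-alike of the hinge_pin alone.

How it is judged:
On the way:
1. the arm's barrel sits in the fork on the lower lug, its hole in line with the lug holes (horizontal distance between barrel_foot and fork_seat below 0.005 m and z of barrel_foot in the frame of fork_seat between -0.003 and 0.006 m and angle between swing_arm's own z axis and vertical below 0.09 rad), for 0.2 s.
At the end, for the whole second after the job is handed in: The barrel stands in the fork on the lower lug (hole within 5 mm of the lug holes' axis, at most 6 mm above the lug, level to 5 degrees), and the pin is through upper lug, barrel and lower lug with its head within 2.5 mm of the upper lug's top face and 4 mm of the hole's centre; both are at rest (all of step 1 and horizontal distance between pin_head and fork_top below 0.004 m and z of pin_head in the frame of fork_top between -0.004 and 0.0025 m and horizontal distance between pin_tip and fork_top below 0.006 m and z of pin_tip in the frame of fork_seat below 0 m and linear speed of each of swing_arm, hinge_pin below 0.02 m/s); the robot touches nothing.
It fails at once if the jar is knocked over or shoved more than 40 mm (height (world z) of jar below -0.05 m or angle between jar's own z axis and vertical above 0.6 rad or distance of jar from where it was at the start of the episode above 0.04 m).
It fails at once if the jar lid is shoved more than 40 mm (distance of lid from where it was at the start of the episode above 0.04 m).
It fails at once if the marker is shoved more than 40 mm or off the rest (distance of marker from where it was at the start of the episode above 0.04 m or height (world z) of marker below 0.02 m).
It also fails if it takes over 64 s, if anything falls off the work surface, if the arm or the gripper's body presses on something with over 40 N, if the wrist force passes 120 N, or if a joint passes its speed limit or range.

ROBOT

A 7-joint arm with a two-finger parallel gripper is mounted at the origin on a cart in front of the work surface, level with it; the furniture and walls round the work are solid. World frame = base frame: x ahead of the robot, y to its left, z up, the work surface at z = 0. Lengths are in m, angles in rad, forces in N, time in s.
With the tool pointing down it reaches from about 0.4 to 0.85 m from the base axis. Payload 10.4 kg.
Tool frame: the origin (TCP) lies at the very end of the fingers, on their centre line; the grasp point (between the pads) lies 19 mm behind it; z points along the fingers, y is the line along which they close (so a half turn about z gives the same grasp; the last joint's range is limited). The gripper opens to 87 mm and grips with 3 to 60 N. Pads are 19 mm wide; open, the fingers measure 117 mm over their backs; the gripper's body (75 mm by 190 mm) begins 51 mm behind the grasp point.
Start: joints at [1.135, 0.332, -0.065, 1.46, 0.022, 1.35, -0.088], TCP at [0.251, -0.573, 0.198] pointing down, gripper open.
Joint ranges: [-2.6, 2.6], [-0.5, 2.12], [-1.47, 1.34], [0.16, 2.42], [-1.27, 4.41], [0.06, 2.06], [-2.6, 2.6]. Speed limits (rad/s): [2.22, 2.22, 2.79, 2.79, 3.14, 3.14, 3.14].

INTERFACE

Orientations are given as [roll, pitch, yaw] about the fixed x, y, z axes, in that order (R = Rz(yaw) Ry(pitch) Rx(roll)).
In Python, from bench import bot, eyes gives the robot as it stands.
- The arm moves only by the tool move_arm, never from a script. Its argument "increments" is a list of rows, each an object with "translation": the shift along the world's x, y, z each as a share of 50 mm, from -1 to 1, a list of three; "twist": the turn, a rotation vector about the world's x, y, z each as a share of 45 degrees, from -1 to 1, a list of three. In form: [{"translation": [dx, dy, dz], "twist": [ax, ay, az]}, ...]. A call has 1 to 12 rows; each row shifts and turns the commanded pose from where the row before left it; what a row does not reach is not made up. A row lasts 1/12 s, in which the tool goes at most 41.7 mm and 7.16 degrees, less where a joint would pass 70% of its speed; a pose out of reach is approached as far as the arm can. A call with a number of a shift or a turn outside -1 to 1 is refused whole. A call with a gripper value outside its range is refused whole. "claw" is the finger opening in mm, from 0 to 87, set as the call begins (left out, the last holds). The fingers move at their own pace and stop on an object; the grip force is fixed at half the most. Time passes only in rows, so rows that do not move let the fingers close. It gives the time, the measured TCP pose, the force, the opening and the grip force at its end, in the units of the state.
- bot.observe(): the state, without advancing time (a new reading comes with each control period).
- eyes.grab_frame(name): name is "side" or "top"; returns a dict with "frame" (480x640x3 uint8, red, green, blue), "fx", "fy", "cx", "cy" (pixels), "k1" (the pictures are not rectified: a ray, as slopes to the right and down, at radius r is drawn at 1 + k1 r^2 times it, then the intrinsics apply), "cam_to_world" (4x4, takes a point from camera to world coordinates). Camera axes: x right, y down, z forward; pixel columns grow to the right and rows downward; lengths in m; the calibration is good to about 2 mm. A picture is of the moment at which its call begins. There is no depth.
- bot.close_job(): hands the job in; it is judged then, once.
Trained networks look in the newest picture that a camera, given by its name, has taken for a name from the list of things; names that differ only in an ending like _2 or _b are one class to them, and where a whole thing is asked for, a point or a joint stands for the part that bears it (a point fixed in the world has none). Each returns a list of dicts, best first, with "confidence" (0 to 1); they miss things now and then, are a little off and sometimes report something else, mostly with a low value. They report only what shows in the picture. A call takes as long as a camera call. They do not tell look-alikes from the thing itself.
- eyes.boxes_of(camera, thing): "rect" ([centre column, centre row, width, height] in pixels, round what is visible of it).
- eyes.regions_of(camera, thing): "mask" (480x640 bool, what is visible of it) and "rect" ([centre column, centre row, width, height] in pixels, round what is visible of it).
- eyes.landmark_of(camera, thing): "xy" ([column, row] in pixels: a listed point, or the origin of a listed thing).
The state is a dict: "clock": time; "joints": joint angles; "joint_velocities": joint speeds; "joint_torque": joint torques, N m; "tcp_pos": TCP position; "tool_rot": TCP orientation; "contact_force": force on the tool from outside, world axes, zero at the start; "ft_torque": the same for the moment, N m; "width": finger opening in m; "finger_force": force on a finger pad.
Only numpy, scipy, OpenCV 4.12 (cv2) and the standard library are available. Lean on these libraries where they do the work, as an engineer would, in place of code of your own. Each camera call takes 0.05 s, during which the arm holds its last target. There are 200 camera calls.

## Working session

There is one attempt and no reset: what is moved stays moved. The work goes in short steps, Python scripts to look and compute and a tool call to move; the robot and the scene stay as the last step left them, time stands still between calls to the robot, and variables do not carry over. Pictures are saved under pics/ and viewed, at most 10 in all, crops included, and the job is handed in when it is done.

Besides the shell and the picture viewer there is one more tool, called after "Request:" by a JSON object that holds its "api" and its "payload". move_arm: Moves the arm, as the interface text tells. Its arguments: {"type":"object","properties":{"increments":{"type":"array"},"claw":{"type":"number"}},"required":["increments"]}

```bash
mkdir -p pics; ls; cat > h.py <<'E'
import numpy as np, cv2
from bench import bot, eyes
def ray(f,uv):
    K=np.array([[f["fx"],0,f["cx"]],[0,f["fy"],f["cy"]],[0,0,1.]])
    x,y=(uv[0]-f["cx"])/f["fx"],(uv[1]-f["cy"])/f["fy"]
    d=np.hypot(x,y); r=d
    for _ in range(20): r=d/(1+f["k1"]*r*r)
    s=r/d if d>0 else 1
    T=np.array(f["cam_to_world"]); v=T[:3,:3]@np.array([x*s,y*s,1]); return T[:3,3],v/np.linalg.norm(v)
def atz(f,uv,z):
    o,v=ray(f,uv); return o+v*(z-o[2])/v[2]
def tri(f1,a,f2,b):
    o1,v1=ray(f1,a);o2,v2=ray(f2,b)
    s=np.linalg.lstsq(np.c_[v1,-v2],o2-o1,rcond=None)[0]
    p,q=o1+s[0]*v1,o2+s[1]*v2
    return (p+q)/2,np.linalg.norm(p-q)
def proj(f,p):
    T=np.linalg.inv(np.array(f["cam_to_world"])); c=T[:3,:3]@np.array(p)+T[:3,3]
    x,y=c[0]/c[2],c[1]/c[2]; k=1+f["k1"]*(x*x+y*y)
    return np.array([f["cx"]+f["fx"]*x*k,f["cy"]+f["fy"]*y*k])
E
python3 - <<'E'
from h import *
F={n:eyes.grab_frame(n) for n in("side","top")}
for n in F:
    cv2.imwrite(f"pics/{n}0.png",F[n]["frame"][:,:,::-1]); print(n,np.round(F[n]["cam_to_world"],3).tolist(),F[n]["fx"])
for t in "filling_stand fork_top fork_seat swing_arm barrel_foot hinge_pin pin_head pin_tip utensil_rest marker jar lid".split():
    L={n:eyes.landmark_of(n,t) for n in F}
    for n in F: print(t,n,[(np.round(d["xy"],1).tolist(),round(d["confidence"],2)) for d in L[n][:3]])
    if L["side"] and L["top"]:
        p,e=tri(F["side"],L["side"][0]["xy"],F["top"],L["top"][0]["xy"]); print("   ",np.round(p,4),round(e,4))
print(bot.observe())
E
```

```text
pics
side [[-1.0, 0.016, -0.008, 0.549], [0.014, 0.397, -0.918, 1.254], [-0.012, -0.917, -0.398, 0.72], [0.0, 0.0, 0.0, 1.0]] 569.9159510226782
top [[-0.023, -0.989, 0.145, 0.378], [-1.0, 0.021, -0.015, -0.1], [0.012, -0.146, -0.989, 1.159], [0.0, 0.0, 0.0, 1.0]] 441.58060451904873
filling_stand side [([315.2, 290.0], 0.69)]
filling_stand top [([290.6, 239.4], 0.81)]
    [ 0.5642 -0.0288  0.0066] 0.0078
fork_top side [([313.8, 230.3], 0.92), ([333.9, 220.3], 0.59)]
fork_top top [([287.5, 227.2], 0.88)]
    [ 0.5654 -0.0323  0.1715] 0.0059
fork_seat side [([312.9, 255.3], 0.6)]
fork_seat top [([288.5, 233.9], 0.67)]
    [ 0.5653 -0.03    0.104 ] 0.0134
swing_arm side []
swing_arm top [([157.4, 274.5], 0.69)]
barrel_foot side [([360.5, 379.0], 0.96)]
barrel_foot top [([158.5, 273.6], 0.67)]
    [ 0.4772  0.3189 -0.0039] 0.0026
hinge_pin side [([323.4, 223.8], 0.59), ([311.8, 212.2], 0.39)]
hinge_pin top [([437.3, 243.1], 0.7), ([492.2, 224.0], 0.53)]
    [ 0.5409 -0.409   0.0329] 0.0048
pin_head side [([337.1, 221.5], 0.58), ([315.5, 214.2], 0.51)]
pin_head top [([480.7, 236.6], 0.69),
[... 832 characters left out ...]
8,  0.33215487, -0.06468927,  1.46009887,  0.02162443,
        1.34989714, -0.08850835]), 'joint_velocities': array([ 1.49045967e-03,  7.73077670e-04, -1.26924594e-03,  1.09983317e-03,
       -2.31437059e-03, -9.33912859e-05,  1.26010421e-03]), 'joint_torque': array([-5.31959668e-04, -6.23031163e+01,  2.45212211e-02, -3.90125585e+01,
       -6.10610121e-02,  3.11753782e-02, -3.24874395e-05]), 'tcp_pos': array([ 0.25076061, -0.57252124,  0.19790425]), 'tool_rot': array([3.14145497e+00, 6.61508683e-06, 4.12809028e-01]), 'contact_force': array([-0.41457345, -0.27232903,  0.55908513]), 'ft_torque': array([ 0.0292106 , -0.00509065, -0.01505548]), 'finger_force': 0.0, 'width': 0.08717164796051532}
```

```bash
python3 - <<'E'
import cv2
t=cv2.imread("pics/top0.png");s=cv2.imread("pics/side0.png")
cv2.imwrite("pics/t1.png",cv2.resize(t[150:370,110:530],(800,419),interpolation=cv2.INTER_CUBIC))
cv2.imwrite("pics/s1.png",cv2.resize(s[160:440,180:480],(640,597),interpolation=cv2.INTER_CUBIC))
E
```

```text
(no output)
```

View pics/t1.png

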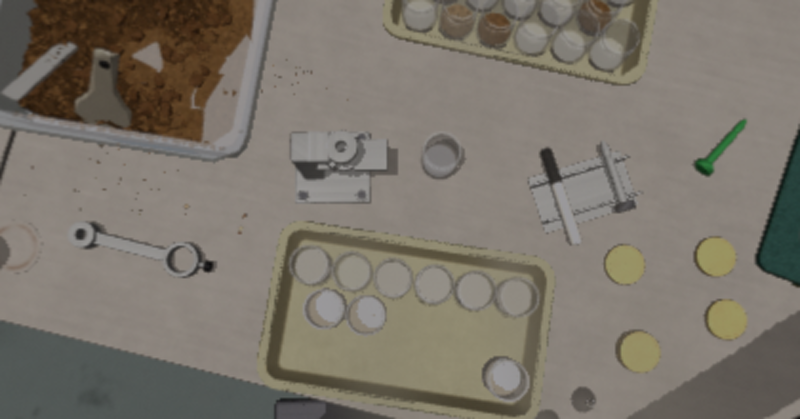

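View pics/s1.png

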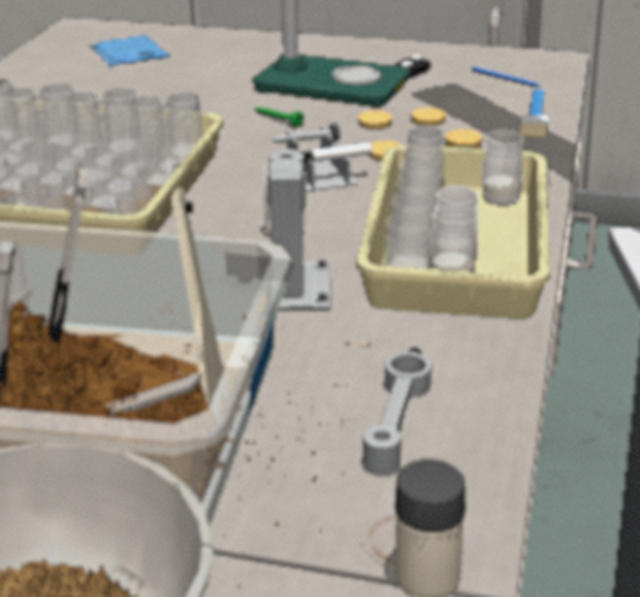

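```bash
cat > fit.py <<'E'
from h import *
F={n:eyes.grab_frame(n) for n in("side","top")}
np.save("F.npy",F,allow_pickle=True)
def crop(n,cx,cy,w,h,s): 
    a=F[n]["frame"][cy-h//2:cy+h//2,cx-w//2:cx+w//2,::-1]; return cv2.resize(a,(w*s,h*s),interpolation=cv2.INTER_CUBIC)
A=crop("top",290,232,80,60,5);B=crop("side",315,260,80,60,5);C=crop("top",185,280,80,60,5);D=crop("top",415,248,80,60,5)
cv2.imwrite("pics/c2.png",np.vstack([np.hstack([A,B]),np.hstack([C,D])]))
for n,t in(("top","swing_arm"),("side","swing_arm"),("top","hinge_pin"),("top","filling_stand"),("top","marker")):
    for r in eyes.regions_of(n,t)[:2]:
        ys,xs=np.nonzero(r["mask"]); P=np.c_[xs,ys].astype(np.float32); print(n,t,round(r["confidence"],2),np.round(r["rect"],1),[np.round(v,1) for v in cv2.minAreaRect(P)])
        np.save(f"m_{n}_{t}.npy",r["mask"]) 
f=F["top"]
for t,z in(("fork_top",.163),("fork_seat",.105),("filling_stand",0),("barrel_foot",0),("pin_head",.038),("pin_tip",.038),("hinge_pin",.038),("lid",0),("jar",0),("utensil_rest",0),("marker",.032)):
    for d in eyes.landmark_of("top",t)[:3]: print(t,np.round(d["xy"],1),round(d["confidence"],2),np.round(atz(f,d["xy"],z),4))
E
python3 fit.py
```

```text
top swing_arm 0.64 [181.8 280.   76.9  30.3] [array([183.7, 279.5]), array([77.6, 18.4]), np.float64(17.0)]
side swing_arm 0.79 [366.  354.   33.7  57.6] [array([365., 353.]), array([22.4, 62.6]), np.float64(17.9)]
top hinge_pin 0.77 [488.4 228.   25.1  28.6] [array([489.5, 227. ]), array([ 9.2, 34.6]), np.float64(45.0)]
top hinge_pin 0.61 [433.4 246.4  17.2  35.6] [array([433.7, 242.2]), array([37.6,  9.7]), np.float64(76.4)]
top filling_stand 0.91 [289.2 239.1  52.6  38.9] [array([288. , 237.5]), array([37., 50.]), np.float64(90.0)]
top filling_stand 0.47 [184.2 279.5  78.8  27.8] [array([183.1, 281.4]), array([77.2, 17.6]), np.float64(10.9)]
top marker 0.67 [405.6 255.2  20.8  51.9] [array([404.3, 252.8]), array([52.8,  7.6]), np.float64(71.6)]
top marker 0.34 [287.9 238.6  50.2  36.6] [array([288. , 237.5]), array([37., 50.]), np.float64(90.0)]
fork_top [287.5 226.5] 0.92 [ 0.5656 -0.0315  0.163 ]
fork_seat [288.3 234.4] 0.85 [ 0.5571 -0.0293  0.105 ]
fork_seat [338.5 236.9] 0.64 [ 0.5484 -0.1505  0.105 ]
filling_stand [290.8 237.6] 0.77 [ 0.5661 -0.0287  0.    ]
barrel_foot [155.8 270.9] 0.72 [0.4854 0.3246 0.    ]
barrel_foot [289.  230.6] 0.19 [ 0.5851 -0.0241  0.    ]
pin_head [481.6 234.3] 0.49 [ 0.5583 -0.5232  0.038 ]
pin_head [441.2 257.4] 0.45 [ 0.5006 -0.4151  0.038 ]
pin_head [339.5 233.5] 0.44 [ 0.5681 -0.1565  0.038 ]
pin_tip [501.4 213. ] 0.58 [ 0.6133 -0.579   0.038 ]
pin_tip [288.4 236.4] 0.48 [ 0.5632 -0.0249  0.038 ]
hinge_pin [490.6 229.7] 0.72 [ 0.5698 -0.5474  0.038 ]
hinge_pin [339.9 233.4] 0.56 [ 0.5683 -0.1575  0.038 ]
hinge_pin [433.9 244.2] 0.46 [ 0.5351 -0.3984  0.038 ]
lid [439.9 287.7] 0.78 [ 0.425  -0.4175 -0.    ]
jar [336.3 236.1] 0.96 [ 0.5676 -0.1497  0.    ]
utensil_rest [415.2 246.6] 0.68 [ 0.535  -0.3584  0.    ]
marker [404.3 253.3] 0.55 [ 0.5139 -0.3223  0.032 ]
```

View pics/c2.png

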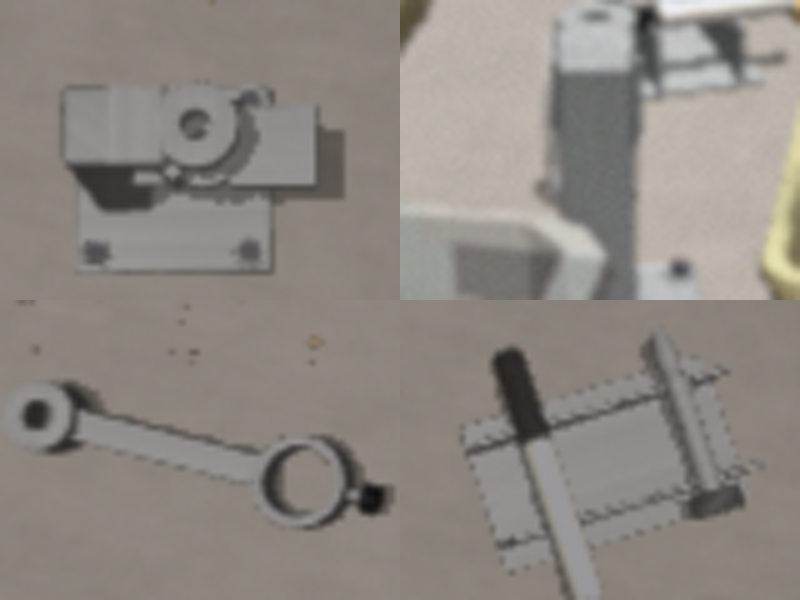

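```bash
cat > m.py <<'E'
from h import *
F=np.load("F.npy",allow_pickle=True).item(); f=F["top"]; s=F["side"]
g=lambda o,x,y:(o[0]+x/5-.5,o[1]+y/5-.5)
S=(250,202);A=(145,250);D=(375,218)
def yaw(a,b): return np.degrees(np.arctan2(*(b-a)[:2][::-1]))
a,b=atz(f,g(S,78,271),.008),atz(f,g(S,271,271),.008); print("foot",a,b,yaw(b,a),np.linalg.norm(a-b))
a,b=atz(f,g(S,316,105),.105),atz(f,g(S,316,186),.105); print("tongue",a,b,yaw(b,a)-0,np.linalg.norm(a-b),(a+b)/2)
a,b=atz(f,g(S,62,88),.163),atz(f,g(S,160,88),.163); print("top far edge",a,b,yaw(b,a))
a,b=atz(f,g(S,63,163),.163),atz(f,g(S,62,88),.163); print("col back",a,b,yaw(a,b),np.linalg.norm(a-b))
h=g(S,198.5,125); print("fork",atz(f,h,.163),tri(f,h,s,(313.9,232.5)))
b,r=g(A,37.5,114.5),g(A,304,180.5); B,R=atz(f,b,.034),atz(f,r,.026); print("arm",B,R,yaw(R,B),np.linalg.norm((B-R)[:2]))
print(tri(f,b,s,(359.1,363.9)),tri(f,r,s,(370.8,333.5)))
t,h=g(D,260,32),g(D,308,188); T,H=atz(f,t,.038),atz(f,h,.038); print("pin",T,H,yaw(H,T),np.linalg.norm(T-H),tri(f,h,s,(335,221)),tri(f,t,s,(310.8,223.3)))
E
python3 m.py
```

```text
foot [0.51823869 0.0385878  0.008     ] [ 0.51606967 -0.06242966  0.008     ] 88.76994978281122 0.10104074944843573
tongue [ 0.58514962 -0.08876374  0.105     ] [ 0.54532886 -0.0880094   0.105     ] -1.0852454807498928 0.039827897176823335 [ 0.56523924 -0.08838657  0.105     ]
top far edge [0.58408784 0.02691804 0.163     ] [ 0.58317638 -0.01797385  0.163     ] 88.83686085651226
col back [0.54918584 0.0265437  0.163     ] [0.58408784 0.02691804 0.163     ] 0.6145024675014443 0.03490401004452377
fork [ 0.56554854 -0.03543175  0.163     ] (array([ 0.5667619 , -0.03560216,  0.16446451]), np.float64(0.002931828289813791))
arm [0.47862607 0.32158849 0.034     ] [0.44264181 0.18863812 0.026     ] 74.85521686660442 0.1377340437825435
(array([0.47892694, 0.32144601, 0.03429996]), np.float64(0.0006570809902400773)) (array([0.44383563, 0.19057941, 0.01807324]), np.float64(0.0014964824111233625))
pin [ 0.58853533 -0.38237154  0.038     ] [ 0.50678552 -0.40240909  0.038     ] 13.77215172885965 0.08416967503700082 (array([ 0.50635745, -0.4003885 ,  0.04569306]), np.float64(0.0009037730144490157)) (array([ 0.58443266, -0.37952885,  0.04835265]), np.float64(0.0042576312063955036))
```

Request:
{"api": "move_arm", "payload": {"increments": [{"translation": [0.2,0.78,0.4],"twist": [0,0,0.052]},{"translation": [0.2,0.78,0.4],"twist": [0,0,0.052]},{"translation": [0.2,0.78,0.4],"twist": [0,0,0.052]},{"translation": [0.2,0.78,0],"twist": [0,0,0.052]},{"translation": [0.2,0.78,0],"twist": [0,0,0.052]},{"translation": [0.2,0.78,0],"twist": [0,0,0.052]},{"translation": [0.2,0.78,0],"twist": [0,0,0.052]},{"translation": [0.2,0.78,0],"twist": [0,0,0.052]},{"translation": [0.2,0.78,0],"twist": [0,0,0.052]},{"translation": [0.2,0.78,0],"twist": [0,0,0.052]},{"translation": [0.2,0.78,0],"twist": [0,0,0.052]},{"translation": [0.2,0.78,0],"twist": [0,0,0.052]}], "claw": 50}}

```text
clock: 3.2
tcp_pos: [0.3686, -0.1112, 0.2537]
tool_rot: [3.14, 0.0, 0.905]
contact_force: [1.5, -0.1, 0.1]
width: 0.0501
finger_force: 0.0
```

Request:
{"api": "move_arm", "payload": {"increments": [{"translation": [0.2,0.78,0],"twist": [0,0,0.052]},{"translation": [0.2,0.78,0],"twist": [0,0,0.052]},{"translation": [0.2,0.78,0],"twist": [0,0,0.052]},{"translation": [0.2,0.78,0],"twist": [0,0,0.052]},{"translation": [0.2,0.78,0],"twist": [0,0,0.052]},{"translation": [0.2,0.78,0],"twist": [0,0,0.052]},{"translation": [0.2,0.78,0],"twist": [0,0,0.052]},{"translation": [0.2,0.78,0],"twist": [0,0,0.052]},{"translation": [0,0,0],"twist": [0,0,0]},{"translation": [0,0,0],"twist": [0,0,0]}]}}

```text
clock: 4.03
tcp_pos: [0.4481, 0.2012, 0.2531]
tool_rot: [-3.139, -0.001, 1.234]
contact_force: [-0.0, -0.4, -0.5]
width: 0.0499
finger_force: 0.0
```

Request:
{"api": "move_arm", "payload": {"increments": [{"translation": [0.134,0.545,-0.5],"twist": [0,0,0.031]},{"translation": [0.134,0.545,-0.5],"twist": [0,0,0.031]},{"translation": [0.134,0.545,-0.5],"twist": [0,0,0.031]},{"translation": [0,0,-0.7],"twist": [0,0,0]},{"translation": [0,0,-0.7],"twist": [0,0,0]},{"translation": [0,0,-0.7],"twist": [0,0,0]},{"translation": [0,0,-0.6],"twist": [0,0,0]},{"translation": [0,0,-0.4],"twist": [0,0,0]},{"translation": [0,0,0],"twist": [0,0,0]},{"translation": [0,0,0],"twist": [0,0,0]}]}}

```text
clock: 4.87
tcp_pos: [0.4688, 0.2792, 0.0235]
tool_rot: [-3.141, 0.002, 1.301]
contact_force: [0.1, -0.3, 0.9]
width: 0.0502
finger_force: 0.0
```

```bash
python3 - <<'E'
from h import *
s=bot.observe(); print(s["tcp_pos"],s["tool_rot"],s["joints"].round(2))
F={n:eyes.grab_frame(n) for n in("side","top")}
p=s["tcp_pos"]
for n in F: print(n,proj(F[n],p))
a=F["top"]["frame"][235:315,125:235,::-1];b=F["side"]["frame"][300:400,320:420,::-1]
cv2.imwrite("pics/g3.png",np.hstack([cv2.resize(a,(440,320),interpolation=2),cv2.resize(b,(320,320),interpolation=2)]))
E
```

```text
[0.46876564 0.27920695 0.02354111] [-3.14126540e+00  1.54285134e-03  1.30119538e+00] [ 0.14  0.5  -0.92  1.82  0.45  1.05 -1.22]
side [362.77835058 355.63923777]
top [170.11250204 276.21102355]
```

View pics/g3.png

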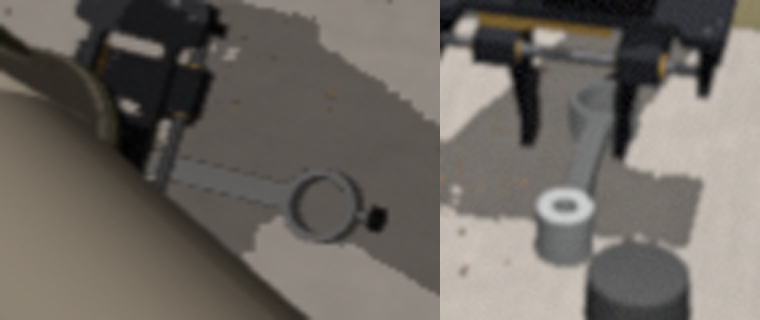

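Request:
{"api": "move_arm", "payload": {"increments": [{"translation": [0,0.07,-0.2],"twist": [0,0,0.008]},{"translation": [0,0,-0.18],"twist": [0,0,0]},{"translation": [0,0,0],"twist": [0,0,0]},{"translation": [0,0,0],"twist": [0,0,0]}]}}

```text
clock: 5.3
tcp_pos: [0.4683, 0.284, 0.0041]
tool_rot: [-3.141, 0.001, 1.309]
contact_force: [-0.3, 0.7, 0.6]
width: 0.05
finger_force: 0.0
```

Request:
{"api": "move_arm", "payload": {"increments": [{"translation": [0,0,0],"twist": [0,0,0]},{"translation": [0,0,0],"twist": [0,0,0]},{"translation": [0,0,0],"twist": [0,0,0]},{"translation": [0,0,0],"twist": [0,0,0]},{"translation": [0,0,0],"twist": [0,0,0]},{"translation": [0,0,0],"twist": [0,0,0]},{"translation": [0,0,0],"twist": [0,0,0]},{"translation": [0,0,0],"twist": [0,0,0]}], "claw": 5}}

```text
clock: 5.97
tcp_pos: [0.4687, 0.2842, 0.0045]
tool_rot: [3.141, -0.0, 1.309]
contact_force: [0.0, 0.3, -0.2]
width: 0.0077
finger_force: 0.0
```

```bash
python3 - <<'E'
from h import *
s=bot.observe(); print(s["tcp_pos"],s["width"],s["finger_force"])
F={n:eyes.grab_frame(n) for n in("side","top")}
p=s["tcp_pos"]
for n in F: print(n,proj(F[n],p))
a=F["top"]["frame"][235:315,125:235,::-1];b=F["side"]["frame"][300:400,320:420,::-1]
cv2.imwrite("pics/g4.png",np.hstack([cv2.resize(a,(440,320),interpolation=2),cv2.resize(b,(320,320),interpolation=2)]))
E
```

```text
[0.46869925 0.28420085 0.00453468] 0.007693864773385621 0.0
side [362.87064077 364.81245832]
top [170.62243072 276.80691025]
```

View pics/g4.png

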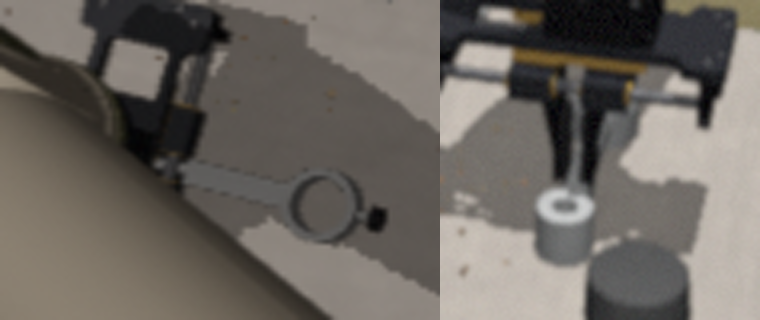

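Request:
{"api": "move_arm", "payload": {"increments": [{"translation": [0,0,0],"twist": [0,0,0]},{"translation": [0,0,0],"twist": [0,0,0]},{"translation": [0,0,0],"twist": [0,0,0]},{"translation": [0,0,0],"twist": [0,0,0]}], "claw": 0}}

```text
clock: 6.4
tcp_pos: [0.4687, 0.2842, 0.0045]
tool_rot: [3.142, -0.0, 1.309]
contact_force: [0.4, -0.5, -0.3]
width: 0.0004
finger_force: 0.0
```

```bash
python3 - <<'E'
from h import *
s=bot.observe(); p=s["tcp_pos"]
F={n:eyes.grab_frame(n) for n in("side","top")}
def mk(n,x,y,w,h,k):
    a=np.ascontiguousarray(cv2.resize(F[n]["frame"][y:y+h,x:x+w,::-1],(w*k,h*k),interpolation=2))
    for dz,c in((0,(0,0,255)),(.0195,(0,255,0)),(.07,(255,0,0))):
        q=(proj(F[n],p+[0,0,dz])+.5-[x,y])*k; cv2.circle(a,(int(q[0]),int(q[1])),3,c,-1)
    return a
cv2.imwrite("pics/g5.png",np.hstack([mk("side",325,310,70,85,7),mk("top",150,245,44,85,7)]))
E
```

```text
(no output)
```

View pics/g5.png

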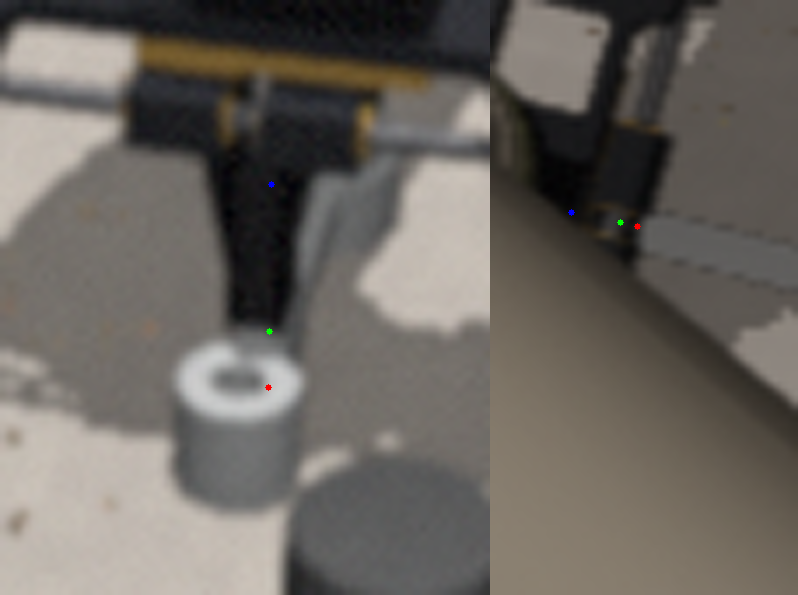

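Request:
{"api": "move_arm", "payload": {"increments": [{"translation": [0,0,0.1],"twist": [0,0,0]},{"translation": [0,0,0],"twist": [0,0,0]},{"translation": [0,0,0],"twist": [0,0,0]},{"translation": [0,0,0],"twist": [0,0,0]},{"translation": [0,0,0],"twist": [0,0,0]},{"translation": [0,0,0],"twist": [0,0,0]}], "claw": 45}}

```text
clock: 7.0
tcp_pos: [0.4686, 0.2841, 0.0094]
tool_rot: [3.142, 0.0, 1.309]
contact_force: [-0.8, 1.1, -0.0]
width: 0.0327
finger_force: 0.0
```

Request:
{"api": "move_arm", "payload": {"increments": [{"translation": [0,-0.02,-0.1],"twist": [0,0,0]},{"translation": [0,0,-0.1],"twist": [0,0,0]},{"translation": [0,0,-0.1],"twist": [0,0,0]},{"translation": [0,0,-0.1],"twist": [0,0,0]},{"translation": [0,0,0],"twist": [0,0,0]}]}}

```text
clock: 7.42
tcp_pos: [0.468, 0.2827, -0.0119]
tool_rot: [-3.14, 0.001, 1.309]
contact_force: [0.2, -0.2, 0.4]
width: 0.0446
finger_force: 0.0
```

Request:
{"api": "move_arm", "payload": {"increments": [{"translation": [0,0,-0.04],"twist": [0,0,0]},{"translation": [0,0,-0.04],"twist": [0,0,0]},{"translation": [0,0,0],"twist": [0,0,0]}]}}

```text
clock: 7.67
tcp_pos: [0.4686, 0.2832, -0.0148]
tool_rot: [-3.141, 0.0, 1.309]
contact_force: [0.4, -0.0, 0.6]
width: 0.0451
finger_force: 0.0
```

Request:
{"api": "move_arm", "payload": {"increments": [{"translation": [0,0,-0.03],"twist": [0,0,0]},{"translation": [0,0,0],"twist": [0,0,0]}]}}

```text
clock: 7.83
tcp_pos: [0.4687, 0.2831, -0.0161]
tool_rot: [3.141, 0.0, 1.309]
contact_force: [-0.4, -0.5, -0.2]
width: 0.0452
finger_force: 0.0
```

Request:
{"api": "move_arm", "payload": {"increments": [{"translation": [0,0,-0.03],"twist": [0,0,0]},{"translation": [0,0,0],"twist": [0,0,0]}]}}

```text
clock: 8.0
tcp_pos: [0.4686, 0.2831, -0.0177]
tool_rot: [3.142, 0.0, 1.309]
contact_force: [0.7, 0.3, 0.3]
width: 0.0449
finger_force: 0.0
```

Request:
{"api": "move_arm", "payload": {"increments": [{"translation": [0,0,-0.04],"twist": [0,0,0]},{"translation": [0,0,0],"twist": [0,0,0]}]}}

```text
clock: 8.17
tcp_pos: [0.4686, 0.283, -0.0198]
tool_rot: [-3.141, 0.0, 1.309]
contact_force: [-0.3, -0.2, -0.4]
width: 0.0449
finger_force: 0.0
```

Request:
{"api": "move_arm", "payload": {"increments": [{"translation": [0,0,-0.04],"twist": [0,0,0]},{"translation": [0,0,0],"twist": [0,0,0]}]}}

```text
clock: 8.33
tcp_pos: [0.4685, 0.2831, -0.0218]
tool_rot: [-3.141, 0.0, 1.309]
contact_force: [-0.1, 0.5, 0.4]
width: 0.0452
finger_force: 0.0
```

Request:
{"api": "move_arm", "payload": {"increments": [{"translation": [0,0,0.05],"twist": [0,0,0]},{"translation": [0,0,0],"twist": [0,0,0]},{"translation": [0,0,0],"twist": [0,0,0]},{"translation": [0,0,0],"twist": [0,0,0]},{"translation": [0,0,0],"twist": [0,0,0]},{"translation": [0,0,0],"twist": [0,0,0]},{"translation": [0,0,0],"twist": [0,0,0]},{"translation": [0,0,0],"twist": [0,0,0]},{"translation": [0,0,0],"twist": [0,0,0]}], "claw": 5}}

```text
clock: 9.08
tcp_pos: [0.4685, 0.2832, -0.019]
tool_rot: [-3.141, 0.0, 1.309]
contact_force: [-1.5, 1.2, 2.2]
width: 0.0156
finger_force: 30.0
```

Request:
{"api": "move_arm", "payload": {"increments": [{"translation": [0,0,0.3],"twist": [0,0,0]},{"translation": [0,0,0.7],"twist": [0,0,0]},{"translation": [0,0,0.7],"twist": [0,0,0]},{"translation": [0,0,0.7],"twist": [0,0,0]},{"translation": [0,0,0.7],"twist": [0,0,0]},{"translation": [0,0,0.7],"twist": [0,0,0]},{"translation": [0,0,0.5],"twist": [0,0,0]},{"translation": [0,0,0],"twist": [0,0,0]}]}}

```text
clock: 9.75
tcp_pos: [0.4702, 0.285, 0.2021]
tool_rot: [3.136, -0.005, 1.309]
contact_force: [0.7, 0.4, -2.7]
width: 0.0155
finger_force: 30.0
```

Request:
{"api": "move_arm", "payload": {"increments": [{"translation": [0.16,-0.4,0],"twist": [0,0,0.026]},{"translation": [0.16,-0.7,0],"twist": [0,0,0.026]},{"translation": [0.16,-0.7,0],"twist": [0,0,0.026]},{"translation": [0.16,-0.7,0],"twist": [0,0,0.026]},{"translation": [0.16,-0.7,0],"twist": [0,0,0.026]},{"translation": [0.16,-0.7,0],"twist": [0,0,0.026]},{"translation": [0.16,-0.7,0],"twist": [0,0,0.026]},{"translation": [0.16,-0.7,0],"twist": [0,0,0.026]},{"translation": [0.16,-0.7,0],"twist": [0,0,0.026]},{"translation": [0.16,-0.7,0],"twist": [0,0,0.026]},{"translation": [0.16,-0.7,0],"twist": [0,0,0.026]},{"translation": [0.16,-0.7,0],"twist": [0,0,0.02]}]}}

```text
clock: 10.75
tcp_pos: [0.5642, -0.1236, 0.1958]
tool_rot: [-3.141, 0.0, 1.551]
contact_force: [0.1, -0.1, -2.6]
width: 0.0157
finger_force: 30.0
```

Request:
{"api": "move_arm", "payload": {"increments": [{"translation": [0,-0.5,0],"twist": [0,0,0]},{"translation": [0,0,0],"twist": [0,0,0]},{"translation": [0,0,0],"twist": [0,0,0]}]}}

```text
clock: 11.0
tcp_pos: [0.5639, -0.1484, 0.1953]
tool_rot: [-3.14, -0.001, 1.546]
contact_force: [-0.2, 0.8, -2.9]
width: 0.0158
finger_force: 30.0
```

Request:
{"api": "move_arm", "payload": {"increments": [{"translation": [0,0,-0.5],"twist": [0,0,0]},{"translation": [0,0,-0.6],"twist": [0,0,0]},{"translation": [0,0,-0.6],"twist": [0,0,0]},{"translation": [0,0,-0.4],"twist": [0,0,0]},{"translation": [0,0,0],"twist": [0,0,0]},{"translation": [0,0,0],"twist": [0,0,0]}]}}

```text
clock: 11.5
tcp_pos: [0.5641, -0.1452, 0.0909]
tool_rot: [-3.14, -0.001, 1.551]
contact_force: [0.4, 0.3, -2.1]
width: 0.0157
finger_force: 30.0
```

```bash
python3 - <<'E'
from h import *
s=bot.observe(); print(s["tcp_pos"],s["tool_rot"],s["joints"].round(2))
F={n:eyes.grab_frame(n) for n in("side","top")}
def mk(n,x,y,w,h,k):
    a=np.ascontiguousarray(cv2.resize(F[n]["frame"][y:y+h,x:x+w,::-1],(w*k,h*k),interpolation=2))
    return a
cv2.imwrite("pics/g6.png",np.hstack([mk("top",250,200,130,85,4),mk("side",280,210,68,85,4)]))
E
```

```text
[ 0.56409487 -0.14524639  0.09090038] [-3.14009588e+00 -1.09175015e-03  1.55124693e+00] [ 0.83  0.45 -0.83  1.67  0.35  1.18 -0.1 ]
```

View pics/g6.png

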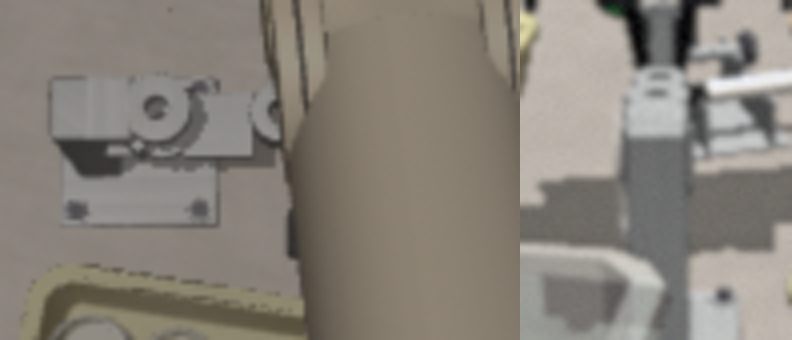

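Request:
{"api": "move_arm", "payload": {"increments": [{"translation": [0,0.25,0],"twist": [0,0,0]},{"translation": [0.01,0.25,0],"twist": [0,0,0]},{"translation": [0,0,-0.04],"twist": [0,0,0]},{"translation": [0,0,-0.04],"twist": [0,0,0]},{"translation": [0,0,0],"twist": [0,0,0]}]}}

```text
clock: 12.02
tcp_pos: [0.5651, -0.1216, 0.0869]
tool_rot: [-3.142, 0.0, 1.55]
contact_force: [-0.0, -0.6, -2.5]
width: 0.0156
finger_force: 30.0
```

Request:
{"api": "move_arm", "payload": {"increments": [{"translation": [0,0,-0.03],"twist": [0,0,0]},{"translation": [0,0,0],"twist": [0,0,0]}]}}

```text
clock: 12.18
tcp_pos: [0.5653, -0.1222, 0.0855]
tool_rot: [3.141, -0.0, 1.549]
contact_force: [-1.1, 0.6, 0.6]
width: 0.0158
finger_force: 30.0
```

Request:
{"api": "move_arm", "payload": {"increments": [{"translation": [0,0,-0.02],"twist": [0,0,0]},{"translation": [0,0,0],"twist": [0,0,0]}]}}

```text
clock: 12.35
tcp_pos: [0.5654, -0.1222, 0.0848]
tool_rot: [3.141, 0.0, 1.549]
contact_force: [-0.4, -1.0, 3.1]
width: 0.0157
finger_force: 30.0
```

Request:
{"api": "move_arm", "payload": {"increments": [{"translation": [0,0,0.05],"twist": [0,0,0]},{"translation": [0,0.2,0],"twist": [0,0,0]},{"translation": [0,0.2,0],"twist": [0,0,0]},{"translation": [0.005,0.2,0],"twist": [0,0,0]},{"translation": [0.005,0.16,0],"twist": [0,0,0]},{"translation": [0,0,0],"twist": [0,0,0]}]}}

```text
clock: 12.85
tcp_pos: [0.5657, -0.0805, 0.0871]
tool_rot: [3.141, -0.001, 1.553]
contact_force: [-0.7, -0.4, -2.9]
width: 0.0157
finger_force: 30.0
```

Request:
{"api": "move_arm", "payload": {"increments": [{"translation": [0,0.08,0],"twist": [0,0,0]},{"translation": [0,0,0],"twist": [0,0,0]}]}}

```text
clock: 13.02
tcp_pos: [0.5657, -0.0792, 0.087]
tool_rot: [3.142, -0.0, 1.55]
contact_force: [-0.2, 0.7, -2.1]
width: 0.0158
finger_force: 30.0
```

Request:
{"api": "move_arm", "payload": {"increments": [{"translation": [0,0.06,0],"twist": [0,0,0]},{"translation": [0,0,0],"twist": [0,0,0]}]}}

```text
clock: 13.18
tcp_pos: [0.5656, -0.0766, 0.087]
tool_rot: [3.142, -0.0, 1.549]
contact_force: [-0.4, 0.0, -2.7]
width: 0.016
finger_force: 30.0
```

Request:
{"api": "move_arm", "payload": {"increments": [{"translation": [0,0.04,0],"twist": [0,0,0]},{"translation": [0,0,0],"twist": [0,0,0]}]}}

```text
clock: 13.35
tcp_pos: [0.5657, -0.0747, 0.087]
tool_rot: [3.142, -0.0, 1.549]
contact_force: [0.2, 0.6, -3.2]
width: 0.0158
finger_force: 30.0
```

Request:
{"api": "move_arm", "payload": {"increments": [{"translation": [0,0.03,0],"twist": [0,0,0]},{"translation": [0,0,0],"twist": [0,0,0]}]}}

```text
clock: 13.52
tcp_pos: [0.5656, -0.0731, 0.087]
tool_rot: [3.142, -0.0, 1.549]
contact_force: [-0.1, -0.1, -3.5]
width: 0.016
finger_force: 30.0
```

Request:
{"api": "move_arm", "payload": {"increments": [{"translation": [0,0.03,0],"twist": [0,0,0]},{"translation": [0,0,0],"twist": [0,0,0]}]}}

```text
clock: 13.68
tcp_pos: [0.5654, -0.0724, 0.0869]
tool_rot: [-3.141, 0.001, 1.549]
contact_force: [-0.7, -2.1, -2.1]
width: 0.016
finger_force: 30.0
```

Request:
{"api": "move_arm", "payload": {"increments": [{"translation": [0,0.03,0],"twist": [0,0,0]},{"translation": [0,0,0],"twist": [0,0,0]}]}}

```text
clock: 13.85
tcp_pos: [0.5654, -0.0724, 0.0869]
tool_rot: [-3.141, 0.003, 1.548]
contact_force: [-1.3, -7.2, -1.7]
width: 0.0155
finger_force: 30.0
```

Request:
{"api": "move_arm", "payload": {"increments": [{"translation": [0,0,-0.03],"twist": [0,0,0]},{"translation": [0,0,0],"twist": [0,0,0]}]}}

```text
clock: 14.02
tcp_pos: [0.5656, -0.0724, 0.086]
tool_rot: [-3.141, 0.003, 1.548]
contact_force: [-3.7, -6.1, 4.7]
width: 0.0156
finger_force: 30.0
```

Request:
{"api": "move_arm", "payload": {"increments": [{"translation": [0,-0.02,0],"twist": [0,0,0]},{"translation": [0,0,0],"twist": [0,0,0]},{"translation": [0,0,0],"twist": [0,0,0]},{"translation": [0,0,0.2],"twist": [0,0,0]},{"translation": [0,0,0.6],"twist": [0,0,0]},{"translation": [0,0,0.8],"twist": [0,0,0]},{"translation": [0,0,0.8],"twist": [0,0,0]}], "claw": 40}}

```text
clock: 14.6
tcp_pos: [0.5651, -0.0705, 0.2073]
tool_rot: [-3.141, -0.001, 1.55]
contact_force: [1.0, 0.1, -0.6]
width: 0.0392
finger_force: 0.0
```

Request:
{"api": "move_arm", "payload": {"increments": [{"translation": [0,-0.53,0],"twist": [0,0,-0.139]},{"translation": [0,-0.53,0],"twist": [0,0,-0.139]},{"translation": [0,-0.53,0],"twist": [0,0,-0.139]},{"translation": [0,-0.53,0],"twist": [0,0,-0.139]},{"translation": [0,-0.53,0],"twist": [0,0,-0.139]},{"translation": [0,-0.53,0],"twist": [0,0,-0.139]},{"translation": [0,-0.53,0],"twist": [0,0,-0.139]},{"translation": [0,-0.53,0],"twist": [0,0,-0.139]},{"translation": [0,-0.53,0],"twist": [0,0,-0.139]},{"translation": [0,-0.53,0],"twist": [0,0,-0.139]},{"translation": [0,-0.53,0],"twist": [0,0,-0.139]},{"translation": [0,-0.5,0],"twist": [0,0,-0.139]}]}}

```text
clock: 15.6
tcp_pos: [0.5658, -0.3889, 0.2064]
tool_rot: [3.141, -0.001, 0.234]
contact_force: [0.9, 0.2, 0.3]
width: 0.04
finger_force: 0.0
```

Request:
{"api": "move_arm", "payload": {"increments": [{"translation": [0,0,0],"twist": [0.03,-0.121,0]},{"translation": [0,0,0],"twist": [0.03,-0.121,0]},{"translation": [0,0,0],"twist": [0.03,-0.121,0]},{"translation": [0,0,0],"twist": [0.03,-0.121,0]},{"translation": [0,0,0],"twist": [0.03,-0.121,0]},{"translation": [0,0,0],"twist": [0.03,-0.121,0]},{"translation": [0,0,0],"twist": [0.03,-0.121,0]},{"translation": [0,0,0],"twist": [0.03,-0.121,0]},{"translation": [0,0,0],"twist": [0,0,0]}]}}

```text
clock: 16.35
tcp_pos: [0.5614, -0.3912, 0.203]
tool_rot: [-3.134, -0.785, 0.228]
contact_force: [-0.3, -0.3, -1.4]
width: 0.0398
finger_force: 0.0
```

```bash
cat > st.py <<'E'
from h import *
from scipy.spatial.transform import Rotation as R
s=bot.observe(); r=R.from_euler("xyz",s["tool_rot"]).as_matrix()
print(s["clock"],s["tcp_pos"].round(4),s["joints"].round(2),"tz",r[:,2].round(3),"ty",r[:,1].round(3),s["width"])
E
python3 - <<'E'
from st import *
F={n:eyes.grab_frame(n) for n in("side","top")}
for t in("barrel_foot","hinge_pin","pin_head","pin_tip"):
    for n in F: print(t,n,[(np.round(d["xy"],1).tolist(),round(d["confidence"],2)) for d in eyes.landmark_of(n,t)[:3]])
p=s["tcp_pos"]
def mk(n,x,y,w,h,k):
    a=np.ascontiguousarray(cv2.resize(F[n]["frame"][y:y+h,x:x+w,::-1],(w*k,h*k),interpolation=2))
    for dz,c in((0,(0,0,255)),(.02,(0,255,0)),(.035,(255,0,0))):
        q=(proj(F[n],p-r[:,2]*dz)+.5-[x,y])*k; cv2.circle(a,(int(q[0]),int(q[1])),2,c,-1)
    return a
cv2.imwrite("pics/g7.png",np.hstack([mk("top",280,150,180,140,3),mk("side",280,150,80,140,3)]))
E
```

```text
16.35 [ 0.5614 -0.3912  0.203 ] [ 1.59  0.35 -0.81  1.77 -0.6   0.82 -0.13] tz [ 0.687  0.167 -0.707] ty [ 0.231 -0.973 -0.005] 0.03984841885057016
barrel_foot side []
barrel_foot top [([288.4, 229.3], 0.97)]
hinge_pin side [([326.3, 221.0], 0.46), ([309.9, 213.0], 0.41)]
hinge_pin top [([491.5, 228.1], 0.64), ([435.4, 245.2], 0.38)]
pin_head side [([316.1, 214.3], 0.41)]
pin_head top [([482.7, 235.2], 0.67), ([287.6, 232.7], 0.2)]
pin_tip side [([302.0, 211.6], 0.67)]
pin_tip top [([290.9, 240.5], 0.66), ([421.8, 222.4], 0.43), ([501.6, 215.0], 0.4)]
```

View pics/g7.png

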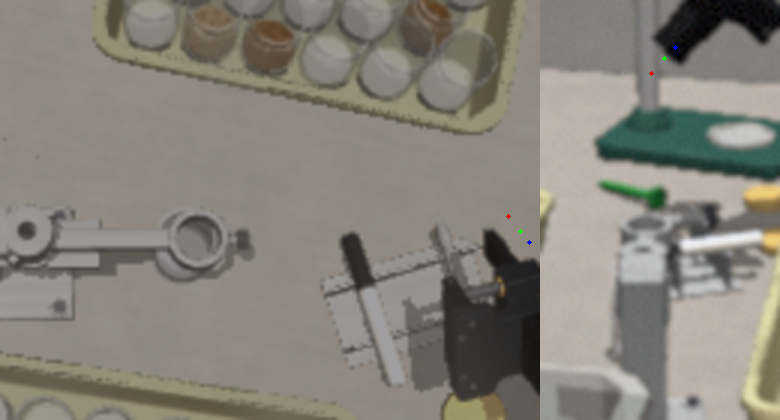

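Request:
{"api": "move_arm", "payload": {"increments": [{"translation": [-0.02,0.04,-0.6],"twist": [0,0,0]},{"translation": [0,0,-0.7],"twist": [0,0,0]},{"translation": [0,0,-0.7],"twist": [0,0,0]},{"translation": [0,0,-0.7],"twist": [0,0,0]},{"translation": [0,0,-0.4],"twist": [0,0,0]},{"translation": [0,0,0],"twist": [0,0,0]},{"translation": [0,0,0],"twist": [0,0,0]}]}}

```text
clock: 17.43
tcp_pos: [0.565, -0.3852, 0.0504]
tool_rot: [-3.135, -0.784, 0.236]
contact_force: [0.9, 0.2, 1.0]
width: 0.0398
finger_force: 0.0
```

```bash
python3 st.py
```

```text
17.4333 [ 0.565  -0.3852  0.0504] [ 1.55  0.6  -0.79  1.87 -0.58  0.56  0.04] tz [ 0.685  0.171 -0.708] ty [ 0.238 -0.971 -0.005] 0.03984967217596395
```

Request:
{"api": "move_arm", "payload": {"increments": [{"translation": [-0.09,-0.08,0],"twist": [0,0,0]},{"translation": [0,0,-0.25],"twist": [0,0,0]},{"translation": [0,0,-0.25],"twist": [0,0,0]},{"translation": [0,0,-0.2],"twist": [0,0,0]},{"translation": [0,0,0],"twist": [0,0,0]},{"translation": [0,0,0],"twist": [0,0,0]}]}}

```text
clock: 17.93
tcp_pos: [0.56, -0.3893, 0.0149]
tool_rot: [-3.136, -0.783, 0.236]
contact_force: [0.2, -0.7, -0.5]
width: 0.04
finger_force: 0.0
```

```bash
python3 - <<'E'
from st import *
F={n:eyes.grab_frame(n) for n in("side","top")}
p=s["tcp_pos"]
def mk(n,x,y,w,h,k):
    a=np.ascontiguousarray(cv2.resize(F[n]["frame"][y:y+h,x:x+w,::-1],(w*k,h*k),interpolation=2))
    for dz,c in((.02,(0,255,0)),(.033,(255,0,0))):
        q=(proj(F[n],p-r[:,2]*dz)+.5-[x,y])*k; cv2.circle(a,(int(q[0]),int(q[1])),2,c,-1)
    return a
cv2.imwrite("pics/g8.png",np.hstack([mk("top",390,200,80,100,5),mk("side",290,165,80,100,5)]))
E
```

```text
17.9333 [ 0.56   -0.3893  0.0149] [ 1.55  0.67 -0.79  1.87 -0.57  0.51  0.09] tz [ 0.685  0.171 -0.709] ty [ 0.238 -0.971 -0.004] 0.04000767763128909
```

View pics/g8.png

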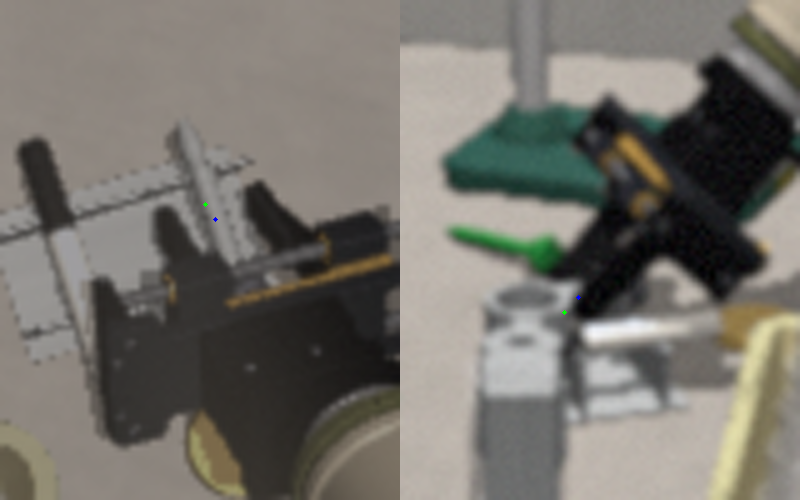

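Request:
{"api": "move_arm", "payload": {"increments": [{"translation": [0,0,0],"twist": [0,0,0]},{"translation": [0,0,0],"twist": [0,0,0]},{"translation": [0,0,0],"twist": [0,0,0]},{"translation": [0,0,0],"twist": [0,0,0]},{"translation": [0,0,0],"twist": [0,0,0]},{"translation": [0,0,0],"twist": [0,0,0]},{"translation": [0,0,0],"twist": [0,0,0]},{"translation": [0,0,0],"twist": [0,0,0]}], "claw": 0}}

```text
clock: 18.7
tcp_pos: [0.5602, -0.3899, 0.0156]
tool_rot: [-3.138, -0.783, 0.238]
contact_force: [-0.3, 1.0, 0.4]
width: 0.0112
finger_force: 30.0
```

Request:
{"api": "move_arm", "payload": {"increments": [{"translation": [0,0,0.3],"twist": [0,0,0]},{"translation": [0,0,0.7],"twist": [0,0,0]},{"translation": [0,0,0.8],"twist": [0,0,0]},{"translation": [0,0,0.8],"twist": [0,0,0]},{"translation": [0,0,0.8],"twist": [0,0,0]},{"translation": [0,0,0.8],"twist": [0,0,0]},{"translation": [0,0,0.8],"twist": [0,0,0]},{"translation": [0,0,0.5],"twist": [0,0,0]},{"translation": [0,0,0],"twist": [0,0,0]}]}}

```text
clock: 19.45
tcp_pos: [0.562, -0.3908, 0.2971]
tool_rot: [3.134, -0.786, 0.246]
contact_force: [0.6, -0.8, -0.5]
width: 0.0111
finger_force: 30.0
```

Request:
{"api": "move_arm", "payload": {"increments": [{"translation": [0,0.5,0],"twist": [0,0,-0.05]},{"translation": [0,0.5,0],"twist": [0,0,-0.05]},{"translation": [0,0.5,0],"twist": [0,0,-0.05]},{"translation": [0,0.5,0],"twist": [0,0,-0.05]},{"translation": [0,0.5,0],"twist": [0,0,-0.05]},{"translation": [0,0.5,0],"twist": [0,0,-0.05]},{"translation": [0,0.5,0],"twist": [0,0,0]},{"translation": [0,0.5,0],"twist": [0,0,0]},{"translation": [0,0.5,0],"twist": [0,0,0]},{"translation": [0,0.5,0],"twist": [0,0,0]},{"translation": [0,0,0],"twist": [0,0,0]},{"translation": [0,0,0],"twist": [0,0,0]}]}}

```text
clock: 20.45
tcp_pos: [0.56, -0.1384, 0.2898]
tool_rot: [-3.141, -0.782, 0.006]
contact_force: [-0.3, -1.4, -0.3]
width: 0.0109
finger_force: 30.0
```

```bash
python3 st.py
```

```text
20.45 [ 0.56   -0.1384  0.2898] [ 1.48 -0.48 -0.87  2.13 -1.07  0.86 -0.48] tz [ 0.705  0.005 -0.709] ty [ 0.007 -1.    -0.001] 0.01085209657208186
```

Request:
{"api": "move_arm", "payload": {"increments": [{"translation": [0.1,0,-0.1],"twist": [0,0,-0.133]},{"translation": [0.1,0,-0.1],"twist": [0,0,-0.133]},{"translation": [0.1,0,-0.1],"twist": [0,0,-0.133]},{"translation": [0.1,0,-0.1],"twist": [0,0,-0.133]},{"translation": [0,0,-0.1],"twist": [0,0,-0.133]},{"translation": [0,0,0],"twist": [0,0,0]},{"translation": [0,0,0],"twist": [0,0,0]}]}}

```text
clock: 21.03
tcp_pos: [0.5731, -0.141, 0.2673]
tool_rot: [-3.141, -0.766, -0.385]
contact_force: [0.4, 0.0, -0.1]
width: 0.011
finger_force: 30.0
```

```bash
python3 st.py
```

```text
21.0333 [ 0.5731 -0.141   0.2673] [ 1.29 -0.49 -0.98  2.14 -0.55  0.56 -1.39] tz [ 0.643 -0.26  -0.721] ty [-0.376 -0.927 -0.001] 0.011005548328743234
```

Request:
{"api": "move_arm", "payload": {"increments": [{"translation": [0.05,0,0],"twist": [-0.0965,0.039,0.108]},{"translation": [0.05,0,0],"twist": [-0.0965,0.039,0.108]},{"translation": [0.05,0,0],"twist": [-0.0965,0.039,0.108]},{"translation": [0.05,0,0],"twist": [-0.0965,0.039,0.108]},{"translation": [0.05,0,0],"twist": [-0.0965,0.039,0.108]},{"translation": [0.05,0,0],"twist": [-0.0965,0.039,0.108]},{"translation": [0,0,0],"twist": [-0.0965,0.039,0.108]},{"translation": [0,0,0],"twist": [-0.0965,0.039,0.108]},{"translation": [0,0,0],"twist": [-0.0965,0.039,0.108]},{"translation": [0,0,0],"twist": [-0.0965,0.039,0.108]},{"translation": [0,0,0],"twist": [-0.0965,0.039,0.108]},{"translation": [0,0,0],"twist": [-0.0965,0.039,0.108]}]}}

```text
clock: 22.03
tcp_pos: [0.5874, -0.1428, 0.2669]
tool_rot: [2.381, -0.107, 1.075]
contact_force: [-0.4, -0.1, -0.7]
width: 0.0113
finger_force: 30.0
```

```bash
python3 st.py
```

```text
22.0333 [ 0.5874 -0.1428  0.2669] [ 0.98 -0.33 -0.8   2.12 -0.09  0.5  -0.36] tz [ 0.643 -0.26  -0.72 ] ty [ 0.602 -0.409  0.685] 0.011316534186932369
```

Request:
{"api": "move_arm", "payload": {"increments": [{"translation": [0,0,0],"twist": [-0.0965,0.039,0.108]},{"translation": [0,0,0],"twist": [-0.0965,0.039,0.108]},{"translation": [0,0,0],"twist": [-0.0965,0.039,0.108]},{"translation": [0,0,0],"twist": [-0.0965,0.039,0.108]},{"translation": [0,0,0],"twist": [-0.0965,0.039,0.108]},{"translation": [0,0,0],"twist": [-0.0965,0.039,0.108]},{"translation": [0,0,0],"twist": [-0.0965,0.039,0.108]},{"translation": [0,0,0],"twist": [-0.0965,0.039,0.108]},{"translation": [0,0,0],"twist": [-0.0965,0.039,0.108]},{"translation": [0,0,0],"twist": [-0.0965,0.039,0.108]},{"translation": [0,0,0],"twist": [-0.0965,0.039,0.108]},{"translation": [0,0,0],"twist": [-0.0965,0.039,0.108]}]}}

```text
clock: 23.03
tcp_pos: [0.5872, -0.1429, 0.2663]
tool_rot: [2.855, 0.718, 2.339]
contact_force: [-0.5, -0.1, -1.0]
width: 0.0109
finger_force: 30.0
```

Request:
{"api": "move_arm", "payload": {"increments": [{"translation": [0,0,0],"twist": [-0.0965,0.039,0.108]},{"translation": [0,0,0],"twist": [-0.0965,0.039,0.108]},{"translation": [0,0,0],"twist": [-0.0965,0.039,0.108]},{"translation": [0,0,0],"twist": [0,0,0]},{"translation": [0,0,0],"twist": [0,0,0]}]}}

```text
clock: 23.45
tcp_pos: [0.5876, -0.1421, 0.2668]
tool_rot: [-3.113, 0.764, 2.802]
contact_force: [-0.1, 0.6, -1.1]
width: 0.0112
finger_force: 30.0
```

```bash
cat > pin.py <<'E'
from st import *
F={n:eyes.grab_frame(n) for n in("side","top")}
L={}
for t in("hinge_pin","pin_head","pin_tip"):
    for n in F: L[t,n]=eyes.landmark_of(n,t)[:4]; print(t,n,[(np.round(d["xy"],1).tolist(),round(d["confidence"],2)) for d in L[t,n]])
P=s["tcp_pos"]-.033*r[:,2]; print("P",P)
# expected head dir: rotate grasp-time direction; pin dir in tool frame = -tool x at grasp tilt
c=np.cross(r[:,1],r[:,2]) # tool x
for k in(32,-56): print(k,[proj(F[n],P+[0,0,k/1000]).round(1) for n in("side","top")])
E
python3 pin.py
```

```text
23.45 [ 0.5876 -0.1421  0.2668] [ 0.54 -0.27 -0.46  2.14  0.22  0.52  1.13] tz [ 0.642 -0.258 -0.722] ty [ 0.352  0.936 -0.021] 0.011158661134798636
hinge_pin side [([316.1, 172.7], 0.67), ([313.0, 211.9], 0.61)]
hinge_pin top [([335.5, 215.0], 0.67), ([487.6, 226.5], 0.49)]
pin_head side [([315.9, 214.6], 0.62), ([315.2, 158.3], 0.44), ([315.0, 232.2], 0.39)]
pin_head top [([481.3, 235.8], 0.72), ([340.9, 210.7], 0.71)]
pin_tip side [([313.6, 191.7], 0.57), ([300.7, 209.3], 0.52)]
pin_tip top [([331.7, 217.6], 0.56)]
P [ 0.56638088 -0.13361493  0.2905932 ]
32 [array([313.6, 159.3]), array([334.4, 209.9])]
-56 [array([314.3, 192.5]), array([333., 219.])]
```

Request:
{"api": "move_arm", "payload": {"increments": [{"translation": [0,0.3,0],"twist": [0.007,-0.032,-0.019]},{"translation": [0,0.5,0],"twist": [0,0,0]},{"translation": [0,0.5,0],"twist": [0,0,0]},{"translation": [0,0.5,0],"twist": [0,0,0]},{"translation": [0,0.2,-0.3],"twist": [0,0,0]},{"translation": [0,0,-0.4],"twist": [0,0,0]},{"translation": [0,0,-0.3],"twist": [0,0,0]},{"translation": [0,0,0],"twist": [0,0,0]},{"translation": [0,0,0],"twist": [0,0,0]}]}}

```text
clock: 24.6
tcp_pos: [0.5879, -0.0414, 0.2175]
tool_rot: [-3.129, 0.787, 2.777]
contact_force: [-0.3, -0.1, -0.3]
width: 0.0111
finger_force: 30.0
```

```bash
sed -i 's/-\.033\*r/-.0316*r/' pin.py; cat >> pin.py <<'E'
for n in F:
    for m in eyes.regions_of(n,"hinge_pin")[:3]:
        ys,xs=np.nonzero(m["mask"]); print(n,round(m["confidence"],2),np.round(m["rect"],1),[np.round(v,1) for v in cv2.minAreaRect(np.c_[xs,ys].astype(np.float32))])
for t in("fork_top",):
    for n in F: print(t,n,[(np.round(d["xy"],1).tolist(),round(d["confidence"],2)) for d in eyes.landmark_of(n,t)[:3]])
np.save("F2.npy",F,allow_pickle=True)
E
python3 pin.py
```

```text
24.6 [ 0.5879 -0.0414  0.2175] [ 0.68 -0.26 -0.85  2.2   0.48  0.49  0.63] tz [ 0.657 -0.264 -0.706] ty [ 0.365  0.931 -0.009] 0.011054167815574735
hinge_pin side [([312.8, 201.6], 0.55), ([309.2, 213.4], 0.49)]
hinge_pin top [([489.1, 226.0], 0.58), ([337.1, 232.5], 0.47), ([287.7, 219.6], 0.43), ([414.0, 249.1], 0.32)]
pin_head side [([317.1, 210.8], 0.58)]
pin_head top [([286.0, 216.9], 0.61), ([481.9, 236.7], 0.59)]
pin_tip side [([312.7, 224.7], 0.44), ([300.6, 209.9], 0.41)]
pin_tip top [([501.8, 215.9], 0.48)]
P [ 0.56715741 -0.03305724  0.23982166]
32 [array([313.4, 191.7]), array([284.4, 216. ])]
-56 [array([314.2, 225.7]), array([287.5, 224.1])]
side 0.46 [320.5 215.6   4.7   3.5] [array([319., 215.]), array([4., 4.]), np.float64(0.0)]
top 0.56 [488.6 227.5  20.3  28.4] [array([489., 227.]), array([ 8.5, 33.9]), np.float64(45.0)]
fork_top side [([313.9, 234.1], 0.66)]
fork_top top [([288.1, 229.5], 0.61)]
```

```bash
python3 - <<'E'
from h import *
F=np.load("F2.npy",allow_pickle=True).item()
def mk(n,x,y,w,h,k): return cv2.resize(F[n]["frame"][y:y+h,x:x+w,::-1],(w*k,h*k),interpolation=cv2.INTER_CUBIC)
cv2.imwrite("pics/g9.png",np.hstack([mk("top",265,195,50,60,8),mk("side",290,185,50,60,8)]))
for q in([.566,-.0345,.163],[.5664,-.0335,.163]): print([proj(F[n],q) for n in F])
E
```

```text
[array([314.8051623 , 233.32228182]), array([288.79056341, 226.3143549 ])]
[array([314.64061739, 233.48624081]), array([288.3515838 , 226.15142432])]
```

View pics/g9.png

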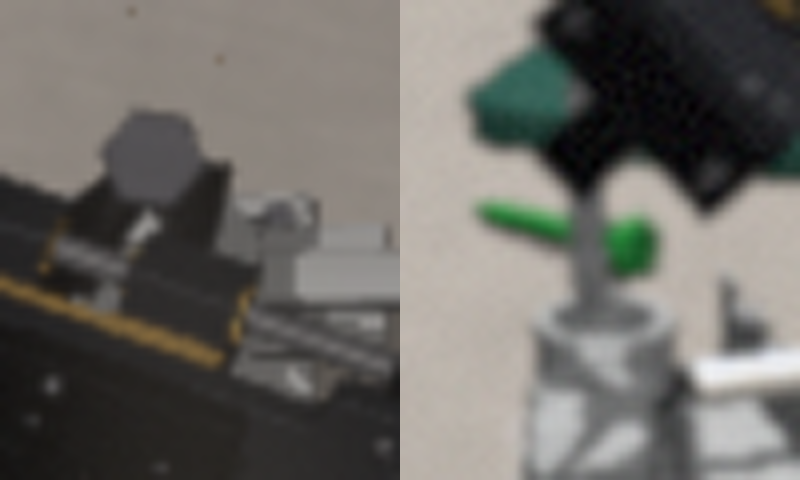

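Request:
{"api": "move_arm", "payload": {"increments": [{"translation": [-0.06,-0.03,0],"twist": [0,0,0]},{"translation": [0,0,-0.2],"twist": [0,0,0]},{"translation": [0,0,-0.2],"twist": [0,0,0]},{"translation": [0,0,-0.1],"twist": [0,0,0]},{"translation": [0,0,0],"twist": [0,0,0]}]}}

```text
clock: 25.62
tcp_pos: [0.5845, -0.0429, 0.1916]
tool_rot: [-3.129, 0.786, 2.778]
contact_force: [0.4, 0.1, -0.8]
width: 0.0113
finger_force: 30.0
```

Request:
{"api": "move_arm", "payload": {"increments": [{"translation": [0,0,-0.06],"twist": [0,0,0]},{"translation": [0,0,0],"twist": [0,0,0]}]}}

```text
clock: 25.78
tcp_pos: [0.5852, -0.0426, 0.1898]
tool_rot: [-3.13, 0.788, 2.777]
contact_force: [0.3, -0.9, -0.8]
width: 0.0112
finger_force: 30.0
```

Request:
{"api": "move_arm", "payload": {"increments": [{"translation": [0,0,-0.06],"twist": [0,0,0]},{"translation": [0,0,0],"twist": [0,0,0]}]}}

```text
clock: 25.95
tcp_pos: [0.5852, -0.0425, 0.1867]
tool_rot: [-3.13, 0.788, 2.777]
contact_force: [0.1, 0.1, -0.8]
width: 0.0107
finger_force: 30.0
```

Request:
{"api": "move_arm", "payload": {"increments": [{"translation": [0,0,-0.08],"twist": [0,0,0]},{"translation": [0,0,-0.08],"twist": [0,0,0]},{"translation": [0,0,0],"twist": [0,0,0]}]}}

```text
clock: 26.2
tcp_pos: [0.5855, -0.042, 0.1785]
tool_rot: [-3.13, 0.788, 2.778]
contact_force: [4.3, 1.2, -1.8]
width: 0.0113
finger_force: 30.0
```

Request:
{"api": "move_arm", "payload": {"increments": [{"translation": [0,0,-0.06],"twist": [0,0,0]},{"translation": [0,0,-0.06],"twist": [0,0,0]},{"translation": [0,0,0],"twist": [0,0,0]}]}}

```text
clock: 26.45
tcp_pos: [0.5855, -0.0421, 0.1727]
tool_rot: [-3.13, 0.788, 2.778]
contact_force: [4.2, 2.2, -1.1]
width: 0.0111
finger_force: 30.0
```

Request:
{"api": "move_arm", "payload": {"increments": [{"translation": [0,0,-0.06],"twist": [0,0,0]},{"translation": [0,0,-0.06],"twist": [0,0,0]},{"translation": [0,0,0],"twist": [0,0,0]}]}}

```text
clock: 26.7
tcp_pos: [0.5853, -0.0422, 0.1665]
tool_rot: [-3.13, 0.788, 2.778]
contact_force: [5.4, 1.7, 0.4]
width: 0.011
finger_force: 30.0
```

Request:
{"api": "move_arm", "payload": {"increments": [{"translation": [0.03,0.01,0],"twist": [0,0,0]},{"translation": [0,0,-0.06],"twist": [0,0,0]},{"translation": [0,0,0],"twist": [0,0,0]}]}}

```text
clock: 26.95
tcp_pos: [0.5861, -0.0423, 0.1628]
tool_rot: [-3.129, 0.787, 2.777]
contact_force: [1.4, 0.9, -2.1]
width: 0.0109
finger_force: 30.0
```

```bash
python3 - <<'E'
from st import *
F={n:eyes.grab_frame(n) for n in("side","top")}
for t in("barrel_foot","pin_head","swing_arm"):
    for n in F: print(t,n,[(np.round(d["xy"],1).tolist(),round(d["confidence"],2)) for d in eyes.landmark_of(n,t)[:3]])
print(s["contact_force"])
E
```

```text
26.95 [ 0.5861 -0.0423  0.1628] [ 0.86 -0.19 -1.06  2.27  0.74  0.4   0.35] tz [ 0.657 -0.264 -0.706] ty [ 0.365  0.931 -0.009] 0.010912700304058267
barrel_foot side []
barrel_foot top [([288.9, 231.4], 0.75)]
pin_head side [([314.5, 289.4], 0.61), ([317.1, 213.7], 0.48)]
pin_head top [([484.5, 235.5], 0.59), ([292.8, 223.0], 0.4)]
swing_arm side []
swing_arm top [([288.7, 228.0], 0.56)]
[ 1.44371012  0.87975582 -2.0946456 ]
```

Request:
{"api": "move_arm", "payload": {"increments": [{"translation": [0,0,0],"twist": [0,0,0]},{"translation": [0,0,0],"twist": [0,0,0]},{"translation": [0,0,0],"twist": [0,0,0]},{"translation": [0,0,0],"twist": [0,0,0]},{"translation": [0,0,0],"twist": [0,0,0]},{"translation": [0,0,0],"twist": [0,0,0]}], "claw": 40}}

```text
clock: 27.85
tcp_pos: [0.5868, -0.042, 0.164]
tool_rot: [-3.13, 0.788, 2.777]
contact_force: [-1.2, 0.7, 0.2]
width: 0.038
finger_force: 0.0
```

```bash
python3 - <<'E'
from st import *
F={n:eyes.grab_frame(n) for n in("side","top")}
for t in("pin_head","hinge_pin"):
    for n in F: print(t,n,[(np.round(d["xy"],1).tolist(),round(d["confidence"],2)) for d in eyes.landmark_of(n,t)[:3]])
# dark head / side view expectations
for z in(.163,.179,.2,.21): print(z,[proj(F[n],[.566,-.034,z]).round(1) for n in F])
S=F["side"]["frame"]; print(S[205:240,314].mean(1).round(0)); print(S[205:240,312].mean(1).round(0))
E
```

```text
27.85 [ 0.5868 -0.042   0.164 ] [ 0.86 -0.19 -1.05  2.26  0.74  0.4   0.35] tz [ 0.658 -0.264 -0.705] ty [ 0.364  0.931 -0.009] 0.03795248959562532
pin_head side [([316.1, 211.7], 0.36)]
pin_head top [([483.9, 233.9], 0.67), ([290.5, 227.7], 0.4), ([286.9, 228.5], 0.31)]
hinge_pin side [([312.0, 215.3], 0.43)]
hinge_pin top [([487.6, 225.2], 0.74), ([288.8, 229.6], 0.54)]
0.163 [array([314.8, 233.4]), array([288.6, 226.3])]
0.179 [array([314.7, 227.4]), array([288.1, 225. ])]
0.2 [array([314.5, 219.5]), array([287.4, 223.2])]
0.21 [array([314.4, 215.6]), array([287.1, 222.4])]
[ 27.  15.  19.  27.  40.  36.  21.  18.  17.   7.   7.  19.  35.  45.
  43.  24.  10.  11.  11.  10.  14.   5.   8.  20.  44.  69.  82.  91.
 100. 115. 127. 122. 113. 109. 109.]
[ 89.  71.  45.  31.  41.  43.  33.  18.  13.  21.  38.  68. 109. 143.
 149. 115.  72.  29.   9.  15.  16.  16.  20.  11.  17.  19.  44.  70.
  98. 129. 149. 149. 158. 163. 153.]
```

Request:
{"api": "move_arm", "payload": {"increments": [{"translation": [-0.2,0.08,0.2],"twist": [0,0,0]},{"translation": [-0.3,0.12,0.3],"twist": [0,0,0]},{"translation": [-0.4,0.16,0.4],"twist": [0,0,0]},{"translation": [-0.4,0.16,0.6],"twist": [0,0,0]},{"translation": [0,0,0.6],"twist": [0,0,0]},{"translation": [0,0,0],"twist": [0,0,0]}]}}

```text
clock: 28.65
tcp_pos: [0.5234, -0.0141, 0.2761]
tool_rot: [-3.134, 0.796, 2.777]
contact_force: [1.3, 0.8, 1.5]
width: 0.0401
finger_force: 0.0
```

```bash
python3 - <<'E'
from st import *
F={n:eyes.grab_frame(n) for n in("side","top")}
for t in("pin_head","hinge_pin","barrel_foot"):
    for n in F: print(t,n,[(np.round(d["xy"],1).tolist(),round(d["confidence"],2)) for d in eyes.landmark_of(n,t)[:3]])
for n in F:
    for m in eyes.regions_of(n,"hinge_pin")[:3]: print(n,round(m["confidence"],2),np.round(m["rect"],1))
for z in(.163,.179,.191,.2,.21): print(z,[proj(F[n],[.566,-.034,z]).round(1) for n in F])
S=F["side"]["frame"]; print(S[205:240,314].mean(1).round(0).astype(int))
print(F["top"]["frame"][210:235,280:298].mean(2).round(0).astype(int))
E
```

```text
28.65 [ 0.5234 -0.0141  0.2761] [ 0.39 -0.49 -0.62  2.24  0.28  0.66  0.77] tz [ 0.665 -0.262 -0.699] ty [ 0.361  0.932 -0.005] 0.040136023675714526
pin_head side [([315.5, 213.8], 0.5), ([317.3, 225.8], 0.43)]
pin_head top [([291.1, 227.1], 0.61), ([483.2, 233.4], 0.53)]
hinge_pin side [([312.0, 240.1], 0.56), ([310.9, 212.5], 0.44)]
hinge_pin top [([289.3, 230.3], 0.65), ([489.8, 228.0], 0.64), ([288.0, 230.3], 0.41)]
barrel_foot side [([314.0, 289.9], 0.71)]
barrel_foot top [([287.1, 227.5], 0.6), ([436.3, 286.8], 0.25)]
side 0.66 [314.  228.9  12.3  12.1]
side 0.44 [314.1 216.3  15.9   5.8]
top 0.78 [487.8 227.1  21.7  28.8]
0.163 [array([314.8, 233.4]), array([288.6, 226.3])]
0.179 [array([314.7, 227.4]), array([288.1, 225. ])]
0.191 [array([314.6, 222.9]), array([287.7, 224. ])]
0.2 [array([314.5, 219.5]), array([287.4, 223.2])]
0.21 [array([314.4, 215.6]), array([287.1, 222.4])]
[157 180 183 183 181 183 180 164 129  89  80  98 112 129 152 158 146 120
  98  93  87  70  51  53  68  87  94  93 103 136 181 197 195 192 188]
[[135 135 135 135 136 136 135 134 134 134 135 135 136 136 
[... 1117 characters left out ...]
 77  70 104 139 143 114]
 [149 146 106  77  80  83  84  83  84  84  84  81  71  72 106 142 143 112]
 [149 150 140 105  76  78  84  84  83  83  82  77  69  85 107 142 143 105]
 [149 148 146 138 103  75  78  80  76  72  66  60  69  97 114 142 141  93]
 [148 148 146 146 136 102  72  58  60  64  84  90 105 115 140 145 137  86]
 [149 147 143 146 145 137 106  89  90 111 140 144 144 144 146 141 113  82]
 [148 147 139 147 147 146 145 143 143 145 149 149 149 147 145 128  80  88]
 [148 145 128 141 146 148 150 149 149 150 150 150 150 145 135  90  70  84]
 [145 141 116 101 129 144 149 150 150 152 151 149 145 125  89  65  69  65]
 [115 111  95  84  96 113 132 142 145 145 141 129 110  75  61  66  88  88]]
```

Request:
{"api": "move_arm", "payload": {"increments": [{"translation": [0,0,0],"twist": [0.0465,0.118,0]},{"translation": [0,0,0],"twist": [0.0465,0.118,0]},{"translation": [0,0,0],"twist": [0.0465,0.118,0]},{"translation": [0,0,0],"twist": [0.0465,0.118,0]},{"translation": [0,0,0],"twist": [0.0465,0.118,0]},{"translation": [0,0,0],"twist": [0.0465,0.118,0]},{"translation": [0,0,0],"twist": [0.0465,0.118,0]},{"translation": [0,0,0],"twist": [0.0465,0.118,0]},{"translation": [0.4,-0.2,0],"twist": [0,0,0]},{"translation": [0.4,-0.2,0],"twist": [0,0,0]},{"translation": [0,0,-0.6],"twist": [0,0,0]},{"translation": [0,0,0],"twist": [0,0,0]}], "claw": 0}}

```text
clock: 30.15
tcp_pos: [0.5604, -0.0369, 0.2334]
tool_rot: [-3.136, -0.016, 2.773]
contact_force: [-1.1, -0.8, -1.1]
width: 0.0006
finger_force: 0.0
```

```bash
python3 - <<'E'
from st import *
F={n:eyes.grab_frame(n) for n in("side","top")}
print([proj(F[n],s["tcp_pos"]+[0,0,.02]) for n in F],s["contact_force"])
S=F["side"]["frame"]; print(S[200:238,306:324].mean(2).round(0).astype(int))
E
```

```text
30.15 [ 0.5604 -0.0369  0.2334] [ 0.34  0.22 -0.41  1.54  0.09  1.42  1.12] tz [-0.017  0.001 -1.   ] ty [ 0.361  0.933 -0.006] 0.0006037016781322219
[array([316.39475938, 198.35255706]), array([287.02958819, 220.95694641])] [-1.11068391 -0.80416739 -1.13002161]
[[ 49  53  50  50  55  58  59  59  59  63  69  68  73  69  75  72  74  80]
 [ 48  45  47  49  47  48  47  49  50  51  53  53  55  59  58  61  63  63]
 [ 52  52  51  53  52  48  43  43  45  44  45  45  51  49  49  48  51  49]
 [101 101 104 101  88  67  59  55  54  51  49  48  45  44  40  44  45  44]
 [158 156 158 158 143 117 107 102 103 101 100  91  67  59  53  54  52  51]
 [179 178 183 178 172 161 156 157 157 159 154 140 120 107 103  99 102  97]
 [181 184 181 181 181 177 178 178 180 180 178 175 161 160 158 154 156 154]
 [182 182 180 178 180 183 181 181 183 182 183 182 180 179 180 182 178 180]
 [183 182 184 183 182 180 180 182 182 180 181 181 182 182 180 179 183 184]
 [181 182 183 183 180 181 181 180 181 181 181 183 184 182 180 181 181 179]
 [164 172 175 175 178 180 180 185 181 181 181 181 181 176 176 181 182 183]
 [128 140 14
[... 1313 characters left out ...]
 75  92  92  87  86 103]
 [155 108  78  70  68  62  62  59  62  69  79  89  89  92  91  85  83 101]
 [154 112  85  88  87  84  83  87  83  87  96 104 102 100  92  84  83  89]
 [155 117  98 104 102  93  93  96  94  95 101 110 110 107 104  92  81  75]
 [150 118 110 111 104  93  95  98  95  92  99 109 110 116 110 100  86  71]
 [143 132 125 117 105  98  97 101 100  91  97 104 110 116 117 110  91  66]
 [138 147 152 136 114 108 114 120 108 102 102 107 110 116 121 116  85  57]
 [144 153 162 145 126 125 138 140 125 119 130 137 135 140 142 122  77  54]
 [150 151 144 133 122 130 144 137 123 138 166 176 175 178 169 137  89  63]
 [141 132 124 119 116 121 126 123 128 155 183 193 194 193 184 147  95  68]]
```

Request:
{"api": "move_arm", "payload": {"increments": [{"translation": [0.08,0.06,-0.3],"twist": [0,0,0]},{"translation": [0,0,-0.3],"twist": [0,0,0]},{"translation": [0,0,0],"twist": [0,0,0]}]}}

```text
clock: 30.5
tcp_pos: [0.5646, -0.0326, 0.2079]
tool_rot: [-3.137, -0.011, 2.775]
contact_force: [-0.0, -0.2, -0.8]
width: 0.0006
finger_force: 0.0
```

Request:
{"api": "move_arm", "payload": {"increments": [{"translation": [0,0,-0.1],"twist": [0,0,0]},{"translation": [0,0,-0.1],"twist": [0,0,0]},{"translation": [0,0,0],"twist": [0,0,0]}]}}

```text
clock: 30.75
tcp_pos: [0.5656, -0.0331, 0.199]
tool_rot: [-3.137, -0.009, 2.774]
contact_force: [-0.3, -0.3, -0.3]
width: 0.0002
finger_force: 0.0
```

Request:
{"api": "move_arm", "payload": {"increments": [{"translation": [0,0,-0.1],"twist": [0,0,0]},{"translation": [0,0,-0.1],"twist": [0,0,0]},{"translation": [0,0,0],"twist": [0,0,0]}]}}

```text
clock: 31.0
tcp_pos: [0.5653, -0.0331, 0.1879]
tool_rot: [-3.137, -0.01, 2.774]
contact_force: [0.1, 0.1, -0.8]
width: 0.0004
finger_force: 0.0
```

Request:
{"api": "move_arm", "payload": {"increments": [{"translation": [0,0,-0.1],"twist": [0,0,0]},{"translation": [0,0,-0.1],"twist": [0,0,0]},{"translation": [0,0,0],"twist": [0,0,0]}]}}

```text
clock: 31.25
tcp_pos: [0.5652, -0.033, 0.1776]
tool_rot: [-3.137, -0.011, 2.774]
contact_force: [-0.1, -0.1, -0.1]
width: -0.0
finger_force: 0.0
```

Request:
{"api": "move_arm", "payload": {"increments": [{"translation": [0,0,-0.1],"twist": [0,0,0]},{"translation": [0,0,0],"twist": [0,0,0]}]}}

```text
clock: 31.42
tcp_pos: [0.5654, -0.033, 0.1729]
tool_rot: [-3.137, -0.01, 2.774]
contact_force: [-0.6, -0.9, -1.4]
width: 0.0006
finger_force: 0.0
```

Request:
{"api": "move_arm", "payload": {"increments": [{"translation": [0,0,-0.06],"twist": [0,0,0]},{"translation": [0,0,0],"twist": [0,0,0]}]}}

```text
clock: 31.58
tcp_pos: [0.5655, -0.033, 0.1703]
tool_rot: [-3.137, -0.01, 2.774]
contact_force: [0.2, -0.4, 0.6]
width: 0.0006
finger_force: 0.0
```

Request:
{"api": "move_arm", "payload": {"increments": [{"translation": [0,0,-0.06],"twist": [0,0,0]},{"translation": [0,0,0],"twist": [0,0,0]}]}}

```text
clock: 31.75
tcp_pos: [0.5656, -0.033, 0.1674]
tool_rot: [-3.137, -0.009, 2.774]
contact_force: [0.1, 0.4, 0.0]
width: 0.0007
finger_force: 0.0
```

Request:
{"api": "move_arm", "payload": {"increments": [{"translation": [0,0,-0.06],"twist": [0,0,0]},{"translation": [0,0,0],"twist": [0,0,0]}]}}

```text
clock: 31.92
tcp_pos: [0.5655, -0.033, 0.1643]
tool_rot: [-3.137, -0.01, 2.774]
contact_force: [0.4, -1.1, 0.8]
width: 0.0001
finger_force: 0.0
```

Request:
{"api": "move_arm", "payload": {"increments": [{"translation": [0,0,-0.06],"twist": [0,0,0]},{"translation": [0,0,0],"twist": [0,0,0]}]}}

```text
clock: 32.08
tcp_pos: [0.5657, -0.033, 0.1618]
tool_rot: [-3.137, -0.009, 2.774]
contact_force: [-1.1, 0.1, 0.8]
width: 0.0003
finger_force: 0.9
```

Request:
{"api": "move_arm", "payload": {"increments": [{"translation": [0,0,-0.04],"twist": [0,0,0]},{"translation": [0,0,0],"twist": [0,0,0]}]}}

```text
clock: 32.25
tcp_pos: [0.5657, -0.033, 0.1601]
tool_rot: [-3.137, -0.009, 2.774]
contact_force: [-0.9, 0.3, 2.3]
width: 0.0007
finger_force: 1.4
```

```bash
python3 - <<'E'
from st import *
F={n:eyes.grab_frame(n) for n in("side","top")}
print([proj(F[n],s["tcp_pos"]+[0,0,.02]) for n in F],s["contact_force"],s["finger_force"])
for n in F:print([(np.round(d["xy"],1).tolist(),round(d["confidence"],2)) for d in eyes.landmark_of(n,"pin_head")[:3]])
S=F["side"]["frame"]; print(S[205:240,302:328].mean(2).round(0).astype(int))
E
```

```text
32.25 [ 0.5657 -0.033   0.1601] [ 0.33  0.27 -0.41  1.64  0.11  1.27  1.1 ] tz [-0.01  -0.001 -1.   ] ty [ 0.359  0.933 -0.004] 0.0007335256519822803
[array([314.79628429, 227.16600313]), array([287.60393614, 225.07458677])] [-0.94254359  0.33693041  2.33320152] 1.4450531239115705
[([312.9, 215.2], 0.51), ([314.3, 228.6], 0.49), ([315.3, 243.6], 0.34)]
[([483.2, 234.8], 0.53)]
[[  4   8  10  18   7  13  15  35  39  45  26  18   5   9   2  10  28  68
   93 104 102 104 101  89  70  57]
 [ 14  15  13  14  15  15  17  36  47  45  37  18  17  10   8   6  47 100
  145 157 157 156 155 143 120 106]
 [ 12   6   7  16  12  12  13  24  37  39  32  24  13  15  14  19  52 116
  165 178 182 182 179 174 164 159]
 [  9  12  17  10  16   5  11  15  24  17  22  14  19  12   9  14  53 118
  169 184 185 182 182 183 183 181]
 [ 19  18  17  14  14  12  10  16   6  14  13  14  15  17   5  19  55 118
  169 185 180 181 182 182 181 182]
 [ 46  42  39  43  30  25  12   7  18  14  12  12  13   8   9  17  58 118
  166 184 183 183 182 180 182 181]
 [ 59  66  65  59  57  43  21  10  17  11  11  11  18  11  12  19 
[... 2395 characters left out ...]
07 112 114
  112 105  90  70  50  58  96 148]
 [180 181 179 160 128 108 108 115 108 109 109 108 106 105 105 110 113 112
  105  95  75  60  58  70  89 120]
 [181 182 180 163 134 121 116 114 112 113 112 115 113 109 112 111 112 110
  105  87  62  51  69  90 110 131]
 [182 183 182 172 153 152 146 135 129 119 115 123 125 119 115 114 116 114
  109  97  71  59  77  98 130 160]
 [182 185 184 176 164 178 179 169 147 125 122 140 140 126 121 133 136 142
  138 122  88  67  77  91 127 167]
 [182 188 186 168 162 184 188 169 143 129 142 149 138 129 147 169 178 176
  172 139  98  69  70  84 118 162]
 [178 188 186 168 156 171 167 144 124 131 144 136 121 139 170 187 194 194
  181 144  98  72  71  86 116 158]]
```

Request:
{"api": "move_arm", "payload": {"increments": [{"translation": [0,0,-0.06],"twist": [0,0,0]},{"translation": [0,0,0],"twist": [0,0,0]}]}}

```text
clock: 32.62
tcp_pos: [0.5656, -0.033, 0.1566]
tool_rot: [-3.137, -0.009, 2.774]
contact_force: [0.4, 0.7, -0.4]
width: 0.0004
finger_force: 0.0
```

Request:
{"api": "move_arm", "payload": {"increments": [{"translation": [0,0,-0.06],"twist": [0,0,0]},{"translation": [0,0,0],"twist": [0,0,0]}]}}

```text
clock: 32.78
tcp_pos: [0.5655, -0.0331, 0.153]
tool_rot: [-3.137, -0.01, 2.774]
contact_force: [-0.2, 0.9, -0.7]
width: 0.0007
finger_force: 0.0
```

Request:
{"api": "move_arm", "payload": {"increments": [{"translation": [0,0,-0.06],"twist": [0,0,0]},{"translation": [0,0,0],"twist": [0,0,0]}]}}

```text
clock: 32.95
tcp_pos: [0.5659, -0.033, 0.1511]
tool_rot: [-3.138, -0.009, 2.774]
contact_force: [-1.2, -0.1, 2.4]
width: 0.0009
finger_force: 1.4
```

Request:
{"api": "move_arm", "payload": {"increments": [{"translation": [0,0,-0.04],"twist": [0,0,0]},{"translation": [0,0,0],"twist": [0,0,0]}]}}

```text
clock: 33.12
tcp_pos: [0.566, -0.033, 0.1508]
tool_rot: [-3.137, -0.008, 2.774]
contact_force: [-8.3, 0.0, 18.6]
width: 0.0002
finger_force: 9.3
```

Request:
{"api": "move_arm", "payload": {"increments": [{"translation": [0,0,-0.04],"twist": [0,0,0]},{"translation": [0,0,0],"twist": [0,0,0]}]}}

```text
clock: 33.28
tcp_pos: [0.566, -0.033, 0.1506]
tool_rot: [-3.137, -0.007, 2.774]
contact_force: [-16.1, -0.2, 33.0]
width: 0.0007
finger_force: 16.7
```

Request:
{"api": "move_arm", "payload": {"increments": [{"translation": [0,0,-0.04],"twist": [0,0,0]},{"translation": [0,0,0],"twist": [0,0,0]}]}}

```text
clock: 33.45
tcp_pos: [0.5661, -0.0331, 0.1505]
tool_rot: [-3.137, -0.006, 2.774]
contact_force: [-22.3, -0.6, 48.4]
width: 0.0005
finger_force: 24.1
```

Request:
{"api": "move_arm", "payload": {"increments": [{"translation": [0,0,0.2],"twist": [0,0,0]},{"translation": [0,0,0.6],"twist": [0,0,0]},{"translation": [-0.3,0,0.6],"twist": [0,0,0]},{"translation": [-0.7,0,0.6],"twist": [0,0,0]},{"translation": [-0.7,0,0.3],"twist": [0,0,0]},{"translation": [-0.7,0,0],"twist": [0,0,0]},{"translation": [-0.3,0,0],"twist": [0,0,0]},{"translation": [0,0,0],"twist": [0,0,0]},{"translation": [0,0,0],"twist": [0,0,0]}]}}

```text
clock: 34.2
tcp_pos: [0.4339, -0.0332, 0.2573]
tool_rot: [-3.137, -0.008, 2.774]
contact_force: [-0.1, -0.3, -0.4]
width: 0.0005
finger_force: 0.0
```

```bash
python3 - <<'E'
from st import *
F={n:eyes.grab_frame(n) for n in("side","top")}
for t in("pin_head","barrel_foot","swing_arm"):
    for n in F:print(t,n,[(np.round(d["xy"],1).tolist(),round(d["confidence"],2)) for d in eyes.landmark_of(n,t)[:3]])
for z in(.163,.175): print(z,[proj(F[n],[.566,-.034,z]).round(1) for n in F])
S=F["side"]["frame"]; print(S[212:240,312:317].mean((1,2)).round(0).astype(int))
print(F["top"]["frame"][214:240,280:300].mean(2).round(0).astype(int))
E
```

```text
34.2 [ 0.4339 -0.0332  0.2573] [ 0.41 -0.09 -0.4   1.8  -0.04  1.43  1.21] tz [-0.009 -0.001 -1.   ] ty [ 0.36   0.933 -0.004] 0.0005314005480891539
pin_head side [([315.2, 213.4], 0.65), ([312.5, 229.6], 0.39)]
pin_head top [([483.6, 235.2], 0.69)]
barrel_foot side [([315.1, 245.1], 0.22)]
barrel_foot top []
swing_arm side []
swing_arm top []
0.163 [array([314.8, 233.4]), array([288.6, 226.3])]
0.175 [array([314.7, 228.9]), array([288.2, 225.3])]
[158 122  83  73  87 103 123 143 154 151 130 110 105 105 104  99  95  92
  84  63  48  63 118 173 194 194 191 189]
[[130 130 131 132 132 131 132 131 130 130 130 130 130 128 128 127 127 127
  128 128]
 [130 130 131 131 132 132 132 132 131 131 131 131 131 129 128 128 128 128
  128 127]
 [130 131 132 131 131 131 131 129 129 129 129 128 126 125 127 126 126 126
  126 126]
 [130 131 130 130 130 130 126 114 113 111 111 109  92  89 108 110 110 109
  109 109]
 [130 130 128 127 130 125 104  86  83  83  84  80  56  52  75  82  83  83
   83  82]
 [134 131 119 115 134 109  90  86  85  85  85  81  52  52  82  86  85  85
   86  83]
 [134 130 110 115 125  
[... 977 characters left out ...]
 121 121
  120 107]
 [118 114  96  83 112 122 122 123 123 123 116  73  69 118 123 123 123 122
  121 108]
 [119 113  96  79 111 122 124 123 124 123 116  65  71 119 124 124 124 123
  122 108]
 [121 115  96  78 115 124 125 125 125 124 118  66  78 121 125 125 124 124
  123 108]
 [122 115  97  79 116 125 126 126 126 126 119  67  79 122 126 126 126 125
  123 109]
 [123 116  99  82 118 127 127 127 127 126 120  67  80 123 127 127 127 127
  125 109]
 [124 117  99  82 120 128 128 128 129 128 121  69  82 124 128 128 128 128
  126 109]
 [125 114  99  80 120 128 129 129 129 129 122  70  82 125 128 128 129 129
  127 110]
 [125 115 100  81 121 129 130 130 130 129 123  70  83 126 130 130 129 129
  127 110]]
```

Request:
{"api": "move_arm", "payload": {"increments": [{"translation": [0,0.7,0.2],"twist": [0,0,0]},{"translation": [0,0.7,0],"twist": [0,0,0]},{"translation": [0,0.7,0],"twist": [0,0,0]},{"translation": [0,0.7,0],"twist": [0,0,0]},{"translation": [0,0.7,0],"twist": [0,0,0]},{"translation": [0,0.7,0],"twist": [0,0,0]},{"translation": [0,0.5,0],"twist": [0,0,0]},{"translation": [0,0,0],"twist": [0,0,0]}]}}

```text
clock: 35.27
tcp_pos: [0.4328, 0.2077, 0.2669]
tool_rot: [-3.14, -0.01, 2.781]
contact_force: [-0.7, -0.3, -0.4]
width: 0.0004
finger_force: 0.0
```

```bash
python3 - <<'E'
from st import *
F={n:eyes.grab_frame(n) for n in("side","top")}
f,g=F["top"],F["side"]
for t in("pin_head","barrel_foot","swing_arm","jar"):
    for n in F:print(t,n,[(np.round(d["xy"],1).tolist(),round(d["confidence"],2)) for d in eyes.landmark_of(n,t)[:3]])
for n,b in(("top",(275,210,305,240)),("side",(300,215,330,240))):
    x0,y0,x1,y1=b; I=F[n]["frame"][y0:y1,x0:x1].mean(2).astype(int); print(n); print("\n".join("%d "%(y0+i)+" ".join("%3d"%v for v in row) for i,row in enumerate(I)))
E
```

```text
35.2667 [0.4328 0.2077 0.2669] [ 0.16  0.03 -0.7   1.68  0.01  1.45  0.67] tz [-0.01   0.002 -1.   ] ty [ 0.353  0.936 -0.002] 0.00037440823929994467
pin_head side [([315.3, 214.7], 0.62), ([313.3, 230.0], 0.45), ([312.9, 252.6], 0.25)]
pin_head top [([480.9, 232.0], 0.44), ([290.1, 228.4], 0.39)]
barrel_foot side []
barrel_foot top [([290.6, 229.0], 0.92), ([416.6, 247.2], 0.58)]
swing_arm side []
swing_arm top [([289.1, 229.8], 0.75)]
jar side [([313.5, 268.9], 0.43)]
jar top [([337.8, 233.6], 0.7)]
top
210 134 135 135 134 135 135 134 134 134 135 135 134 133 134 134 134 134 135 135 135 134 134 134 133 133 133 133 134 135 135
211 134 135 136 136 136 135 135 135 135 136 136 135 134 133 133 134 134 135 135 135 134 134 135 135 133 133 134 134 135 136
212 135 135 136 136 136 137 136 136 136 136 137 136 134 134 133 133 135 135 135 134 134 134 135 135 134 134 133 134 134 135
213 135 135 136 136 135 136 137 138 137 138 137 137 136 134 134 134 135 135 134 134 133 134 134 134 135 134 133 133 134 134
214 135 135 136 136 136 136 137 137 136 138 138 137 137 136 136 137 136 135 134 134 134 133 1
[... 5535 characters left out ...]
 130 115 110 113 119 125 141 160 179 187 182 151 102  64  60  72  88 120 145 148
235 186 183 186 183 182 167 149 165 186 186 176 172 172 173 179 179 184 191 194 188 170 135  83  54  68  92 113 134 149 154
236 186 183 184 186 185 172 160 177 192 196 196 195 195 197 198 197 199 197 197 193 178 140  86  63  73  97 132 164 178 181
237 183 185 183 187 189 173 164 188 199 196 195 198 197 198 197 198 200 197 200 198 186 150  94  71  73  90 127 166 194 199
238 182 181 185 188 188 169 164 186 195 195 194 195 197 195 193 195 194 194 200 200 189 153  98  73  73  83 121 164 192 200
239 180 181 185 190 193 169 159 182 191 189 189 191 196 191 193 193 195 196 197 198 185 147 101  75  71  84 118 163 196 200
```

```bash
python3 -c "
from bench import bot
print(bot.close_job())"
```

```text
the job is handed in; nothing more can be done
None
```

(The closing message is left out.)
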